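# Hang the mugs on the pivoting mug stand without tipping it

## Robot

A 7-joint arm with a two-finger parallel gripper is mounted at the origin on a cart in front of the work surface, level with it; the furniture and walls round the work are solid. World frame = base frame: x ahead of the robot, y to its left, z up, the work surface at z = 0. Lengths are in m, angles in rad, forces in N, time in s.
With the tool pointing down it reaches from about 0.425 to 0.875 m from the base axis. Payload 4.7 kg.
Tool frame: the origin (TCP) lies midway between the tips of the shut fingers; the grasp point (between the pads) lies 19 mm behind it; z points along the fingers, x is the direction in which the jaws open and shut, and the axes are right-handed (so a half turn about z gives the same grasp; the last joint's range is limited). The gripper opens to 87 mm and grips with 3 to 60 N. Pads are 19 mm wide; open, the fingers measure 117 mm over their backs; the gripper's body (75 mm by 190 mm) begins 51 mm behind the grasp point.
Start: joints at [-1.26, 0.321, -0.07, 1.45, 0.023, 1.371, -0.057], TCP at [0.19, 0.622, 0.223] pointing down, gripper open.
Joint ranges: [-2.86, 2.86], [-0.3, 2.09], [-1.38, 1.24], [0.06, 2.45], [-1.56, 4.7], [0.09, 2.05], [-2.69, 2.69]. Speed limits (rad/s): [2.57, 2.57, 3.14, 3.14, 3.14, 3.14, 3.14].

## Interface

Orientations are given as a rotation vector (axis times angle).
In Python, from bench import get_state, eyes, ticket gives the robot as it stands.
- The arm moves only by the tool carry_out, never from a script. Its argument "motion" is a list of rows, each a list of 2 entries, a list of its own where there are three numbers: the shift along the world's x, y, z in m, then the turn about the world's z in rad. A call has 1 to 20 rows; each row is the pose to reach, as a shift and turn from the pose commanded when the call began; what a row does not reach only later rows make up. A row lasts 1/10 s, in which the tool goes at most 50 mm and 8.59 degrees, less where a joint would pass 70% of its speed; a pose out of reach is approached as far as the arm can. A call with a gripper value outside its range is refused whole. "grip" is the gripper command: -1 is fully open, 1 is shut, values between are in proportion, set as the call begins (left out, the last holds). The fingers move at their own pace and stop on an object; "squeeze" is the grip in N (left out, the last holds). Time passes only in rows, so rows that repeat a pose let the fingers close. It gives the time, the measured TCP pose, the force and the opening at its end, in the units of the state.
- get_state(): the state, without advancing time (a new reading comes with each control period).
- eyes.get_image(name): name is "side" or "top" or "wrist"; returns a dict with "pixels" (480x640x3 uint8, blue, green, red), "mtx" (3x3 intrinsics, pixels), "dist_coeffs" ([k1, k2, p1, p2, k3] as OpenCV has them; the pictures are not rectified), "extrinsics" (4x4, takes a point from camera to world coordinates). Camera axes: x right, y down, z forward; pixel columns grow to the right and rows downward; lengths in m; the calibration is good to about 2 mm. A picture is of the moment at which its call begins. There is no depth.
- ticket.close_job(): hands the job in, once; it reports no verdict.
The state is a dict: "time": time; "joint_positions": joint angles; "qd": joint speeds; "joint_torque": joint torques, N m; "position": TCP position; "tool_rot": TCP orientation; "ft_force": force on the tool from outside, world axes, zero at the start; "torque": the same for the moment, N m; "grip_width": opening from 0.0 (shut) to 1.0 (fully open).
Only numpy, scipy, OpenCV 4.12 (cv2) and the standard library are available. Lean on these libraries where they do the work, as an engineer would, in place of code of your own. Each camera call takes 0.05 s, during which the arm holds its last target. There are 200 camera calls.

## Task

Hang the three loose green-and-white mugs by their handles on the three free pegs of the mug stand, one to a peg, and leave the mug that already hangs there on its peg, so that all four pegs are filled and the bar ends level. The bar pivots on a pin in its middle: always hang the next mug at the end that carries fewer, and never let the bar lean much further than a single mug leans it. Do not disturb the teal-lidded jar, the little white-lidded jar or the pink tub.

Things in the scene. Friction and masses are not known exactly. Their poses are not given: they have to be found in the camera images.
- bar (a joint): Wooden bar of the mug stand, 312 mm long, left-right on top of a steel post, pivoting on one pin that points at the robot, 215 mm up. Lean in rad: 0 level, + = left end down. Rubber bushes bring it back without swinging: one mug on one end leans it about 0.09, two about 0.18 (stops at 0.2); 1 N down on a peg about 0.03. Mugs hung evenly: level.
- bar_pivot (a point): Middle of the bar, on the pin. Axes are the bar's own and lean with it: x along the pin away from the robot, y along the bar to its left end, z up. The bar is 26 mm thick (x) and 34 mm high (z), with a steel fork 46 mm over its cheeks round its middle. The post stands straight below, on a round foot 180 mm across.
- peg_front_left (a point): Place for a mug on the front left peg (round dark steel, 9 mm thick, 130 mm left of the pin, pointing towards the robot, -x of the bar): centre line of the peg's shallow dip, 52 mm out from the bar's middle line. The dip is flat for 12 mm; beyond it the peg rises at 20 degrees to a 12 mm rubber ball 38 mm farther out and 11.5 mm higher. Axes as bar_pivot.
- peg_rear_left (a point): Place for a mug on the rear left peg (round dark steel, 9 mm thick, 130 mm left of the pin, pointing away from the robot, +x of the bar): centre line of the peg's shallow dip, 52 mm out from the bar's middle line. The dip is flat for 12 mm; beyond it the peg rises at 20 degrees to a 12 mm rubber ball 38 mm farther out and 11.5 mm higher. Axes as bar_pivot.
- peg_front_right (a point): Place for a mug on the front right peg (round dark steel, 9 mm thick, 130 mm right of the pin, pointing towards the robot, -x of the bar): centre line of the peg's shallow dip, 52 mm out from the bar's middle line. The dip is flat for 12 mm; beyond it the peg rises at 20 degrees to a 12 mm rubber ball 38 mm farther out and 11.5 mm higher. Axes as bar_pivot.
- peg_rear_right (a point): Place for a mug on the rear right peg (round dark steel, 9 mm thick, 130 mm right of the pin, pointing away from the robot, +x of the bar): centre line of the peg's shallow dip, 52 mm out from the bar's middle line. The dip is flat for 12 mm; beyond it the peg rises at 20 degrees to a 12 mm rubber ball 38 mm farther out and 11.5 mm higher. Axes as bar_pivot.
- mug_a_mid (a point): Loose green-and-white mug, upright, handle roughly to the robot's left. 0.28 kg. Point 50 mm above its underside, half-way along its 116 mm length. Axes: z from foot to mouth, -y to the handle, x across the handle (the way one looks through its opening). Round body 78 mm across, its axis at y +18 mm, z -50 to +51 mm.
- mug_a_eye (a point): Upper outer corner of mug_a's handle opening, where the peg's centre line lies when it hangs: at y -39, z +25 mm in mug_a_mid's axes. In those (mm): opening z -24 to +28, from the body (y -20) to y -44 at the top, -38 at z 0, -33 at the bottom. The bow outside it is 12 wide in x and 12 to 18 thick: middle at (y -50, z +20), (y -47, z 0), (y -41, z -15). A grip straight down from above would cover this corner; a lean of 45 degrees from the handle's side leaves it free.
- mug_b_mid (a point): Loose mug standing like mug_a, same sizes. 0.28 kg. Point 50 mm above its underside, half-way along its 116 mm length. Axes: z from foot to mouth, -y to the handle, x across the handle (the way one looks through its opening). Round body 78 mm across, its axis at y +18 mm, z -50 to +51 mm.
- mug_b_eye (a point): Upper outer corner of mug_b's handle opening, where the peg's centre line lies when it hangs: at y -39, z +25 mm in mug_b_mid's axes. Sizes as mug_a.
- mug_c_mid (a point): Loose mug standing like mug_a, same sizes. 0.28 kg. Point 50 mm above its underside, half-way along its 116 mm length. Axes: z from foot to mouth, -y to the handle, x across the handle (the way one looks through its opening). Round body 78 mm across, its axis at y +18 mm, z -50 to +51 mm.
- mug_c_eye (a point): Upper outer corner of mug_c's handle opening, where the peg's centre line lies when it hangs: at y -39, z +25 mm in mug_c_mid's axes. Sizes as mug_a.
- mug_d_mid (a point): Same mug as mug_a, hanging on the rear right peg from the start; it stays there. A mug hangs so: handle on top, x level along the peg, z axis 57 degrees from vertical. 0.28 kg. Point 50 mm above its underside, half-way along its 116 mm length. Axes: z from foot to mouth, -y to the handle, x across the handle (the way one looks through its opening). Round body 78 mm across, its axis at y +18 mm, z -50 to +51 mm.
- mug_d_eye (a point): Upper outer corner of mug_d's handle opening, where the peg's centre line lies when it hangs: at y -39, z +25 mm in mug_d_mid's axes. Sizes as mug_a.
- spice_jar: Bystander: small glass jar with white lid and blank label, 52 mm wide, 62 high; origin under its centre.
- pink_pot: Bystander: pink lidded tub, 81 mm wide, 54 high; origin under its centre.
- teal_jar: Bystander: jar with teal lid, 84 mm wide, 116 high; origin under its centre.
There are look-alikes about, which are no part of the job. Leave any red look-alike of the part that bears mug_b_mid alone.

How it is judged:
On the way:
1. one mug hangs at each end and the bar is level again ((((distance between mug_a_eye and peg_front_left below 0.032 m and y of mug_a_eye in the frame of peg_front_left between -0.012 and 0.012 m) or (distance between mug_b_eye and peg_front_left below 0.032 m and y of mug_b_eye in the frame of peg_front_left between -0.012 and 0.012 m) or (distance between mug_c_eye and peg_front_left below 0.032 m and y of mug_c_eye in the frame of peg_front_left between -0.012 and 0.012 m)) or ((distance between mug_a_eye and peg_rear_left below 0.032 m and y of mug_a_eye in the frame of peg_rear_left between -0.012 and 0.012 m) or (distance between mug_b_eye and peg_rear_left below 0.032 m and y of mug_b_eye in the frame of peg_rear_left between -0.012 and 0.012 m) or (distance between mug_c_eye and peg_rear_left below 0.032 m and y of mug_c_eye in the frame of peg_rear_left between -0.012 and 0.012 m))) and (distance between mug_d_eye and peg_rear_right below 0.032 m and y of mug_d_eye in the frame of peg_rear_right between -0.012 and 0.012 m) and value of joint bar between -0.05 and 0.05 rad), for 0.2 s.
At the end, for the whole second after the job is handed in: The first mug still hangs on the rear right peg and one of the other three on each other peg (upper corner of the handle opening within 32 mm of the place for a mug, within 12 mm along the bar); the bar is still and level within 0.05 rad (3 degrees) (((distance between mug_a_eye and peg_front_left below 0.032 m and y of mug_a_eye in the frame of peg_front_left between -0.012 and 0.012 m) or (distance between mug_b_eye and peg_front_left below 0.032 m and y of mug_b_eye in the frame of peg_front_left between -0.012 and 0.012 m) or (distance between mug_c_eye and peg_front_left below 0.032 m and y of mug_c_eye in the frame of peg_front_left between -0.012 and 0.012 m)) and ((distance between mug_a_eye and peg_rear_left below 0.032 m and y of mug_a_eye in the frame of peg_rear_left between -0.012 and 0.012 m) or (distance between mug_b_eye and peg_rear_left below 0.032 m and y of mug_b_eye in the frame of peg_rear_left between -0.012 and 0.012 m) or (distance between mug_c_eye and peg_rear_left below 0.032 m and y of mug_c_eye in the frame of peg_rear_left between -0.012 and 0.012 m)) and ((distance between mug_a_eye and peg_front_right below 0.032 m and y of mug_a_eye in the frame of peg_front_right between -0.012 and 0.012 m) or (distance between mug_b_eye and peg_front_right below 0.032 m and y of mug_b_eye in the frame of peg_front_right between -0.012 and 0.012 m) or (distance between mug_c_eye and peg_front_right below 0.032 m and y of mug_c_eye in the frame of peg_front_right between -0.012 and 0.012 m)) and (distance between mug_d_eye and peg_rear_right below 0.032 m and y of mug_d_eye in the frame of peg_rear_right between -0.012 and 0.012 m) and value of joint bar between -0.05 and 0.05 rad and velocity of joint bar between -0.05 and 0.05 rad/s); the robot touches nothing.
It fails at once if the bar leans more than 0.15 rad (about 8 degrees; a single mug leans it 5) (value of joint bar above 0.15 rad or value of joint bar below -0.15 rad).
It fails at once if the teal-lidded jar, the little white-lidded jar or the pink tub is shifted more than 30 mm or knocked over (distance of any of spice_jar, pink_pot, teal_jar from where it was at the start of the episode above 0.03 m or angle between any of spice_jar, pink_pot, teal_jar's own z axis and vertical above 0.5 rad).
It also fails if it takes over 72 s, if anything falls off the work surface, if the arm or the gripper's body presses on something with over 40 N, if the wrist force passes 120 N, or if a joint passes its speed limit or range.

## Working session

There is one attempt and no reset: what is moved stays moved. The work goes in short steps, Python scripts to look and compute and a tool call to move; the robot and the scene stay as the last step left them, time stands still between calls to the robot, and variables do not carry over. Pictures are saved under pics/ and viewed, about 8 in all and at most 12, crops included, and the job is handed in when it is done.

Besides the shell and the picture viewer there is one more tool, called after "Call:" as name(argument=value, ...) on one line, values as JSON. carry_out: Moves the arm, as the interface text tells. Its arguments: {"type":"object","properties":{"motion":{"type":"array","items":{"type":"array"}},"grip":{"type":"number"},"squeeze":{"type":"number"}},"required":["motion"]}

```bash
mkdir -p pics; cat > h.py <<'E'
import numpy as np, cv2
from bench import get_state, eyes, ticket
def grab(name, fn=None):
    im=eyes.get_image(name)
    im={k:np.array(v) for k,v in im.items()}
    if fn: cv2.imwrite('pics/'+fn+'.png',im['pixels'])
    return im
def ray(im,uv):
    p=cv2.undistortPoints(np.array(uv,float).reshape(-1,1,2),im['mtx'],im['dist_coeffs']).reshape(-1,2)
    d=np.c_[p,np.ones(len(p))]@im['extrinsics'][:3,:3].T
    return im['extrinsics'][:3,3],d/np.linalg.norm(d,axis=1)[:,None]
def onz(im,uv,z):
    o,d=ray(im,uv); return o+d*((z-o[2])/d[:,2])[:,None]
def proj(im,P):
    E=np.linalg.inv(im['extrinsics']); r=cv2.Rodrigues(E[:3,:3])[0]
    return cv2.projectPoints(np.array(P,float).reshape(-1,1,3),r,E[:3,3],im['mtx'],im['dist_coeffs'])[0].reshape(-1,2)
def cross(im1,uv1,im2,uv2):
    o1,d1=ray(im1,[uv1]);o2,d2=ray(im2,[uv2])
    A=np.c_[d1[0],-d2[0]];t=np.linalg.lstsq(A,o2-o1,rcond=None)[0]
    a,b=o1+d1[0]*t[0],o2+d2[0]*t[1]; return (a+b)/2,np.linalg.norm(a-b)
E
python3 - <<'E'
from h import *
import pickle
s=get_state()
for k in s: print(k,np.round(s[k],3))
D={n:grab(n,n+'0') for n in('side','top','wrist')}
pickle.dump(D,open('d0.pkl','wb'))
for n in D: print(n,np.round(D[n]['extrinsics'],3).tolist(),D[n]['mtx'][0,0])
E
```

```text
time 0.0
joint_positions [-1.26   0.322 -0.07   1.452  0.023  1.371 -0.057]
qd [ 0.    -0.001  0.    -0.002 -0.     0.001 -0.   ]
joint_torque [ 0.0000e+00 -4.9129e+01 -4.0400e-01 -3.1252e+01 -6.4000e-02  4.4000e-02
  0.0000e+00]
position [0.19  0.621 0.221]
tool_rot [ 2.525e+00  1.868e+00 -2.000e-03]
ft_force [-0.128  0.603  0.174]
torque [-0.044  0.042  0.004]
grip_width 0.997
side [[0.998, 0.017, -0.054, 0.586], [0.055, -0.533, 0.844, -1.056], [-0.014, -0.846, -0.533, 0.823], [0.0, 0.0, 0.0, 1.0]] 488.08478807991105
top [[-0.008, -0.99, 0.141, 0.317], [-1.0, 0.009, 0.001, 0.009], [-0.002, -0.141, -0.99, 1.544], [0.0, 0.0, 0.0, 1.0]] 509.12494766241883
wrist [[0.293, 0.92, 0.26, 0.119], [0.956, -0.281, -0.082, 0.644], [-0.002, 0.272, -0.962, 0.385], [0.0, 0.0, 0.0, 1.0]] 390.2126222367282
```

View pics/top0.png

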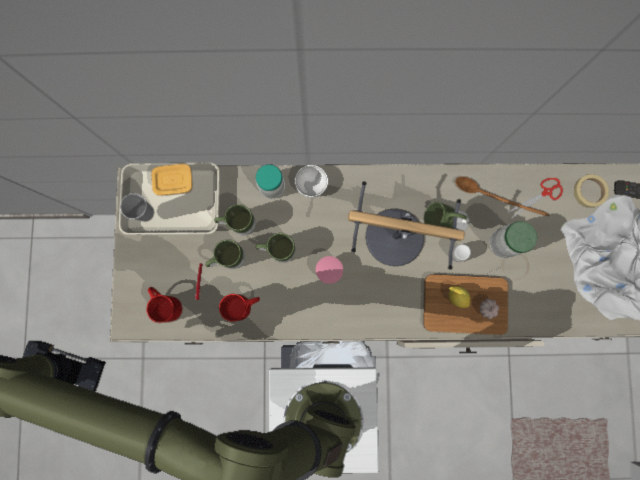

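View pics/side0.png

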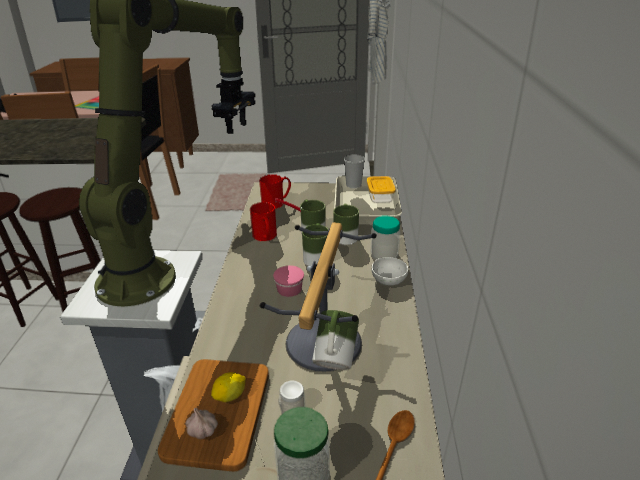

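Top view: green mugs at (238,218), (228,253), (280,246) with handles to the left. The look-alikes are the red mugs at (163,307) and (236,306) and the grey tumbler in the tray at (133,207). The stand is at (405,226) with its fourth mug at (440,214). Teal jar (270,180), pink tub (329,269), white-lidded jar (462,252). Now one close crop.

```bash
python3 - <<'E'
from h import *
import pickle
D=pickle.load(open('d0.pkl','rb'))
t=D['top']['pixels'][155:280,195:475]; cv2.imwrite('pics/c1.png',cv2.resize(t,(784,350),interpolation=cv2.INTER_CUBIC))
s=D['side']['pixels'][180:380,245:415]
a=cv2.resize(s,(510,600),interpolation=cv2.INTER_CUBIC); cv2.imwrite('pics/c2.png',a)
T=D['top'];S=D['side']
print('mug px rays z=.1',np.round(onz(T,[(238,218),(228,253),(280,246)],.1),3).tolist())
print('wall z0',np.round(onz(T,[(300,164),(400,164)],0),3).tolist())
print('foot',np.round(onz(T,[(395,237)],0.01),3).tolist())
print('bar ends',np.round(onz(T,[(350,215),(463,236)],.22),3).tolist())
for n,a_,b in [('FL',(355,250),(297,227)),('RL',(364,184),(375,236)),('FR',(450,267),(262,305))]: print(n,cross(T,a_,S,b))
E
```

```text
mug px rays z=.1 [[0.584, 0.24, 0.1], [0.483, 0.267, 0.1], [0.502, 0.118, 0.1]]
wall z0 [[0.773, 0.064, 0.0], [0.771, -0.249, 0.0]]
foot [[0.538, -0.225, 0.01]]
bar ends [[0.568, -0.076, 0.22], [0.509, -0.373, 0.22]]
FL (array([ 0.47434784, -0.08562577,  0.23560684]), np.float64(0.0035835207697243335))
RL (array([ 0.65259174, -0.1132062 ,  0.23113586]), np.float64(0.0076117087864889235))
FR (array([ 0.42908925, -0.33691198,  0.21030251]), np.float64(0.001616738576395922))
```

View pics/c1.png

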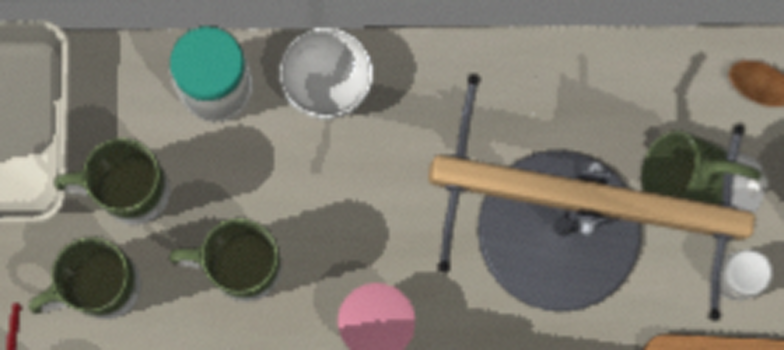

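View pics/c2.png

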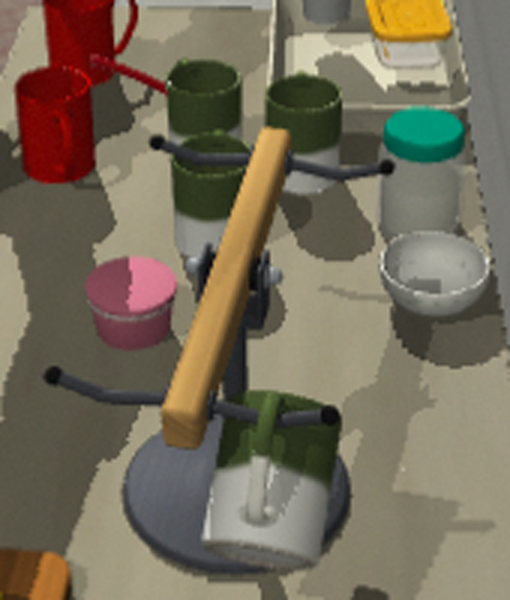

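Crop 1 shows the three all-green rims: (123,178), (93,275) and (240,257) in crop pixels, with handles at the left ends (62,182), (38,303) and (175,257). The ball tips are RL (474,79), FL (443,266), FR (715,314) and RR (738,130). Crop 2 shows mug d on the rear right peg with its handle on top.

```bash
python3 - <<'E'
from h import *
import pickle
D=pickle.load(open('d0.pkl','rb'));T=D['top']
f=lambda p:(195+p[0]/2.8-.3,155+p[1]/2.8-.3)
for n,c,h in [('m1',(123,178),(62,182)),('m2',(93,275),(38,303)),('m3',(240,257),(173,257))]:
    C=onz(T,[f(c)],.101)[0];H=onz(T,[f(h)],.075)[0];d=H-C
    print(n,C.round(4),'handle',np.degrees(np.arctan2(d[1],d[0])).round(1),np.hypot(d[0],d[1]).round(4))
B={n:onz(T,[f(p)],z)[0] for n,p,z in [('RL',(474,79),.238),('FL',(443,266),.238),('FR',(715,314),.215),('RR',(738,130),.215)]}
for n in B: print(n,B[n].round(4))
print('centre',np.mean(list(B.values()),0).round(4))
a=lambda v:np.degrees(np.arctan2(v[1],v[0])).round(2)
print('bar dir',a(B['RL']-B['RR']),a(B['FL']-B['FR']),'peg dir',a(B['RL']-B['FL']),a(B['RR']-B['FR']))
print(np.linalg.norm(B['RL']-B['FL']),np.linalg.norm(B['FL']-B['FR']))
E
```

```text
m1 [0.5835 0.2378 0.101 ] handle 89.0 0.0682
m2 [0.4833 0.2671 0.101 ] handle 112.8 0.0666
m3 [0.5005 0.1171 0.101 ] handle 86.9 0.0717
RL [ 0.6499 -0.1128  0.238 ]
FL [ 0.4731 -0.0804  0.238 ]
FR [ 0.4283 -0.336   0.215 ]
RR [ 0.604  -0.3661  0.215 ]
centre [ 0.5388 -0.2238  0.2265]
bar dir 79.73 80.06 peg dir -10.39 -9.7
0.17971412412223822 0.2605764094192302
```

Call:
carry_out(motion=[[[0.308,-0.541,0.0],0.245],[[0.308,-0.541,0.0],0.245],[[0.308,-0.541,0.0],0.245],[[0.308,-0.541,0.0],0.245],[[0.308,-0.541,0.0],0.245],[[0.308,-0.541,0.0],0.245],[[0.308,-0.541,0.0],0.245],[[0.308,-0.541,0.0],0.245],[[0.308,-0.541,0.0],0.245],[[0.308,-0.541,0.0],0.245],[[0.308,-0.541,0.0],0.245],[[0.308,-0.541,0.0],0.245],[[0.308,-0.541,0.0],0.245],[[0.308,-0.541,0.0],0.245],[[0.308,-0.541,0.0],0.245],[[0.308,-0.541,0.0],0.245]], grip=0.0)

```text
time: 1.75
position: [0.4975, 0.0822, 0.2223]
tool_rot: [-2.275, -2.165, 0.0]
ft_force: [0.2, 0.5, -0.3]
grip_width: 0.498
```

```bash
python3 - <<'E'
from h import *
import pickle
W=grab('wrist','w1'); pickle.dump(W,open('w1.pkl','wb'))
s=get_state(); print(s['time'],np.round(s['position'],4),np.round(s['tool_rot'],3),s['grip_width'],np.round(s['ft_force'],2))
P=[(.4983,.080,.069),(.5005,.1171,.101)]
print(proj(W,P))
E
```

```text
1.8 [0.4975 0.0823 0.2224] [-2.275 -2.166  0.   ] 0.5031848686242566 [-0.5   0.28 -0.61]
[[315.04742837 226.52742396]
 [363.93124978 236.74121129]]
```

View pics/w1.png

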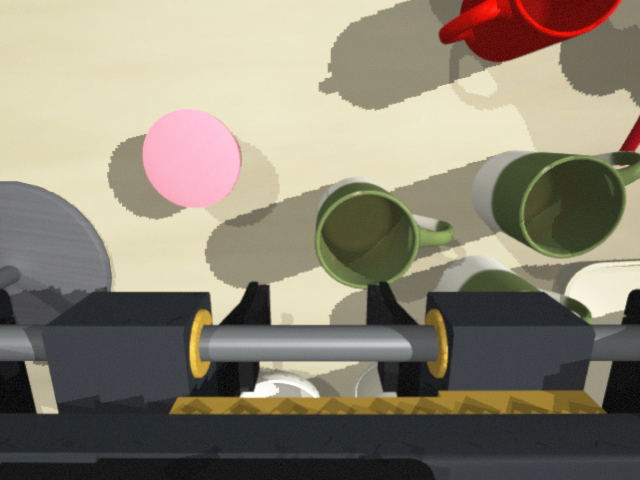

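Rim of the nearest mug is at (366,236) in the wrist picture, predicted (364,237), so the measurement holds. Going down over the wall opposite the handle.

Call:
carry_out(motion=[[[0.0,-0.001,-0.05],0.0],[[0.0,-0.001,-0.09],0.0],[[0.0,-0.001,-0.12],0.0],[[0.0,-0.001,-0.145],0.0],[[0.0,-0.001,-0.153],0.0],[[0.0,-0.001,-0.153],0.0],[[0.0,-0.001,-0.153],0.0]])

```text
time: 2.5
position: [0.4989, 0.0804, 0.0708]
tool_rot: [2.277, 2.164, 0.003]
ft_force: [0.9, -0.6, 0.6]
grip_width: 0.5
```

Call:
carry_out(motion=[[[0,0,0],0],[[0,0,0],0],[[0,0,0],0],[[0,0,0],0],[[0,0,0],0],[[0,0,0],0]], grip=1.0, squeeze=45)

```text
time: 3.1
position: [0.4989, 0.0806, 0.0702]
tool_rot: [2.278, 2.163, 0.004]
ft_force: [0.2, 2.8, 0.6]
grip_width: 0.097
```

Call:
carry_out(motion=[[[0,0,0.02],0],[[0,0,0.05],0],[[0,0,0.1],0],[[0,0,0.15],0],[[0,0,0.2],0],[[0,0,0.25],0],[[0,0,0.25],0],[[0,0,0.25],0]])

```text
time: 3.9
position: [0.4982, 0.0791, 0.3196]
tool_rot: [2.278, 2.162, 0.0]
ft_force: [0.3, 0.2, -3.6]
grip_width: 0.094
```

```bash
python3 - <<'E'
from h import *
import pickle
S=grab('side');T=grab('top');W=grab('wrist')
pickle.dump((S,T,W),open('l1.pkl','wb'))
s=get_state(); p=np.array(s['position']);print(s['time'],np.round(p,4),s['grip_width'],np.round(s['ft_force'],2))
def crop(im,P,r=110):
    u=proj(im,[P])[0].astype(int); print(u); x0=max(u[0]-r,0);y0=max(u[1]-r,0)
    return cv2.resize(im['pixels'][y0:y0+2*r,x0:x0+2*r],(400,400),interpolation=cv2.INTER_CUBIC)
cv2.imwrite('pics/l1.png',np.hstack([crop(S,p,80),cv2.resize(W['pixels'][100:420,200:520],(400,400))]))
E
```

```text
4.05 [0.4969 0.0792 0.317 ] 0.09710767019711354 [-0.88 -0.4  -3.6 ]
[309 166]
```

View pics/l1.png

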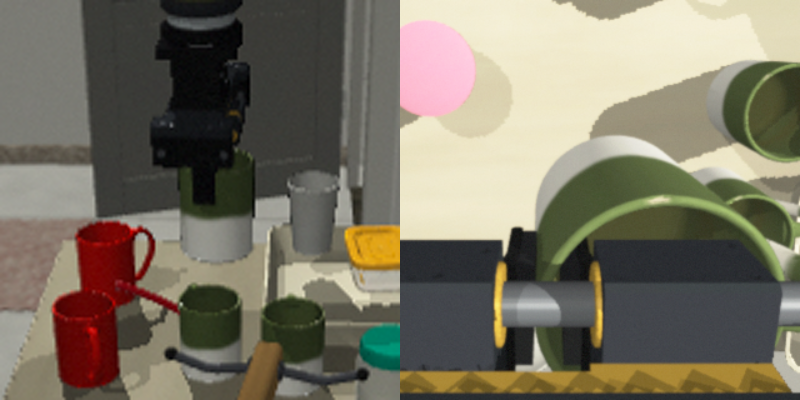

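Call:
carry_out(motion=[[[0.0,0.0,0.04],0.0],[[0.158,-0.277,0.04],-0.122],[[0.158,-0.277,0.04],-0.122],[[0.158,-0.277,0.04],-0.122],[[0.158,-0.277,0.04],-0.122],[[0.158,-0.277,0.04],-0.122],[[0.158,-0.277,0.04],-0.122],[[0.158,-0.277,0.04],-0.122],[[0.158,-0.277,0.04],-0.122],[[0.158,-0.277,0.04],-0.122],[[0.158,-0.277,0.0],-0.122],[[0.158,-0.277,-0.04],-0.122],[[0.158,-0.277,-0.073],-0.122],[[0.158,-0.277,-0.073],-0.122],[[0.158,-0.277,-0.073],-0.122],[[0.158,-0.277,-0.073],-0.122]])

```text
time: 5.65
position: [0.6573, -0.1971, 0.2495]
tool_rot: [2.402, 2.02, 0.004]
ft_force: [-1.0, -0.3, -1.8]
grip_width: 0.092
```

```bash
cat > chk.py <<'E'
from h import *
import sys,pickle
from scipy.spatial.transform import Rotation as R
fn=sys.argv[1]; right=len(sys.argv)>2
S=grab('side');T=grab('top'); pickle.dump((S,T),open(fn+'.pkl','wb'))
s=get_state(); p=np.array(s['position']);ax=R.from_rotvec(s['tool_rot']).as_matrix()[:,0]
print(s['time'],p.round(4),'jaw az',np.degrees(np.arctan2(ax[1],ax[0])).round(1),s['grip_width'],np.round(s['ft_force'],2))
eye=p+.092*ax+[0,0,.005]; print('eye',eye.round(4),'px side',proj(S,[eye])[0].round(0),'top',proj(T,[eye])[0].round(0))
def crop(im,P,r,w):
    u=proj(im,[P])[0].astype(int); x0=np.clip(u[0]-r,0,640-2*r);y0=np.clip(u[1]-r,0,480-2*r); print('crop',x0,y0,'x',w/(2*r))
    return cv2.resize(im['pixels'][y0:y0+2*r,x0:x0+2*r],(w,w),interpolation=cv2.INTER_CUBIC)
c=eye-[0,0,.03]
cv2.imwrite('pics/'+fn+'.png',np.hstack([crop(S,c,60,400),crop(T,c,60,400)]))
E
python3 chk.py t1
```

```text
5.75 [ 0.6572 -0.1977  0.2494] jaw az 80.1 0.09251314210110252 [ 0.17  0.49 -2.61]
eye [ 0.6731 -0.107   0.2544] px side [383. 226.] top [362. 173.]
crop 322 177 x 3.3333333333333335
crop 301 115 x 3.3333333333333335
```

View pics/t1.png

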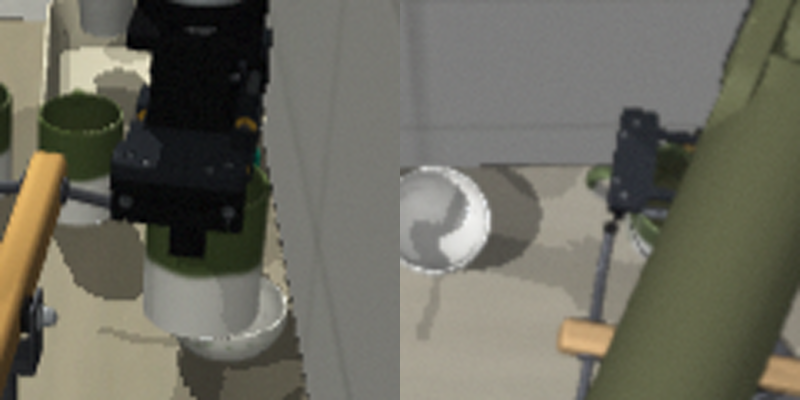

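Side crop: the mug hangs upright under the gripper, behind the rear left peg. Top crop: ball at about (364,183), the visible bow at the left of the jaw at about (357–364,169). I'll check the bow's outer edge numerically before threading.

```bash
python3 - <<'E'
from h import *
import pickle
S,T=pickle.load(open('t1.pkl','rb'))
b,g,r=[T['pixels'][...,i].astype(int) for i in range(3)]
m=((g>r+8)&(g>b+12))
ys,xs=np.nonzero(m[158:182,345:372])
for y in range(158,180): 
    x=np.nonzero(m[y,345:375])[0]+345
    if len(x): print(y,x.min(),x.max())
p=np.array([.6572,-.1977,.2494]);e=np.array([.172,.985,0])
for y,z in [(56,20),(50,20),(44,20),(36,28)]: print(y,proj(T,[p+(.053+y/1000)*e+[0,0,-.0202+z/1000]])[0].round(1))
E
```

```text
165 360 363
166 358 363
167 358 363
168 357 362
169 358 358
56 [355.6 172.2]
50 [357.8 172.6]
44 [360.1 173. ]
36 [363.4 172.6]
```

```bash
python3 - <<'E'
from h import *
import pickle
S,T,W=pickle.load(open('l1.pkl','rb'))
p=np.array([.4969,.0792,.317]);a=np.radians(87);e=np.array([np.cos(a),np.sin(a),0]);n=np.array([e[1],-e[0],0])
z=[0,0,.031]; c=p+.035*e+z
th=np.radians(np.arange(0,360,30))
Q=[c+.038*(np.cos(t)*e-np.sin(t)*n) for t in th]
u=proj(W,Q)
print(np.c_[np.degrees(th),u].round(0).tolist())
im=W['pixels'].copy()
for q in u: cv2.circle(im,tuple(int(v) for v in q),2,(0,0,255),-1)
for k in (0,10,-10):
  for y,z_ in [(56,20),(50,20),(44,25)]:
    a2=np.radians(k);d=np.cos(a2)*e+np.sin(a2)*np.array([-e[1],e[0],0])
    q=proj(W,[c-z+(.018+y/1000)*d+[0,0,-.0202+z_/1000]])[0]; cv2.circle(im,tuple(int(v) for v in q),3,{0:(255,0,0),10:(0,255,255),-10:(255,0,255)}[k],-1)
cv2.imwrite('pics/w2.png',cv2.resize(im[180:400,280:580],(800,587),interpolation=cv2.INTER_CUBIC))
E
```

```text
[[0.0, 509.0, 336.0], [30.0, 502.0, 289.0], [60.0, 468.0, 253.0], [90.0, 416.0, 239.0], [120.0, 362.0, 252.0], [150.0, 323.0, 289.0], [180.0, 309.0, 335.0], [210.0, 322.0, 379.0], [240.0, 357.0, 409.0], [270.0, 403.0, 420.0], [300.0, 451.0, 409.0], [330.0, 490.0, 379.0]]
```

View pics/w2.png

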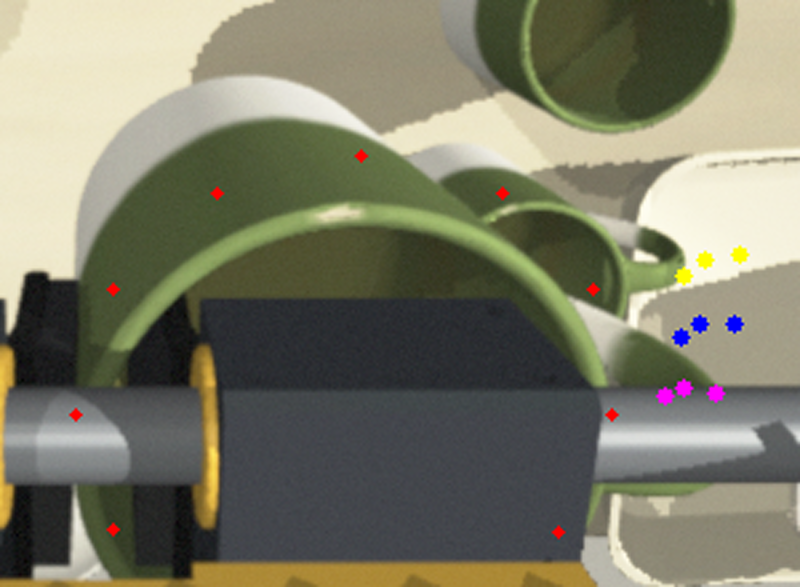

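Bow's rows are 165–169 against a predicted 172, and the wrist view shows the same offset. So the mug has turned about −8° in the grip. I'll turn the tool +0.14 rad to line the handle up with the bar and recheck.

Call:
carry_out(motion=[[[0,0,0],0.05],[[0,0,0],0.1],[[0,0,0],0.14],[[0,0,0],0.14],[[0,0,0],0.14]])

```text
time: 6.25
position: [0.6566, -0.1977, 0.2477]
tool_rot: [2.259, 2.181, 0.002]
ft_force: [-0.2, -0.5, -3.5]
grip_width: 0.092
```

```bash
cat > edge.py <<'E'
from h import *
import sys
from scipy.spatial.transform import Rotation as R
x0,x1,y0,y1=map(int,sys.argv[1:5])
T=grab('top');s=get_state();p=np.array(s['position']);ax=R.from_rotvec(s['tool_rot']).as_matrix()[:,0];az=np.degrees(np.arctan2(ax[1],ax[0]))
print(s['time'],p.round(4),az.round(1),s['grip_width'],np.round(s['ft_force'],2))
b,g,r=[T['pixels'][...,i].astype(int) for i in range(3)]
m=((g>r+8)&(g>b+12))
for y in range(y0,y1):
    x=np.nonzero(m[y,x0:x1])[0]+x0
    if len(x): print(y,x.min(),x.max(),len(x))
a=np.radians(79.95);e=np.array([np.cos(a),np.sin(a),0])
for y,z in [(56,20),(44,20)]: print(y,proj(T,[p+(.053+y/1000)*e+[0,0,-.0202+z/1000]])[0].round(1))
cv2.imwrite('pics/last.png',T['pixels'])
E
python3 edge.py 345 375 158 182
```

```text
6.3 [ 0.6564 -0.1977  0.2474] 88.0 0.09521277036999286 [ 0.65 -1.02 -2.58]
171 359 364 6
172 357 364 8
173 356 364 9
174 356 357 2
56 [355.5 172.6]
44 [360.  173.4]
```

Call:
carry_out(motion=[[[-0.01,0.0018,0.0],0],[[-0.02,0.0036,0.0],0],[[-0.03,0.0053,0.0],0],[[-0.04,0.0071,0.0],0],[[-0.044,0.0078,0.0],0],[[-0.044,0.0078,0.0],0]])

```text
time: 6.9
position: [0.6116, -0.1894, 0.247]
tool_rot: [2.259, 2.183, 0.002]
ft_force: [0.1, -0.3, -3.3]
grip_width: 0.091
```

```bash
sed -i 's/c=eye-\[0,0,.03\]/c=eye-[0,0,.01]/' chk.py; python3 chk.py t2
```

```text
7.0 [ 0.6124 -0.1894  0.2468] jaw az 88.1 0.09152664198335052 [ 0.45 -0.33 -3.66]
eye [ 0.6154 -0.0975  0.2518] px side [357. 225.] top [359. 195.]
crop 297 168 x 3.3333333333333335
crop 298 135 x 3.3333333333333335
```

View pics/t2.png

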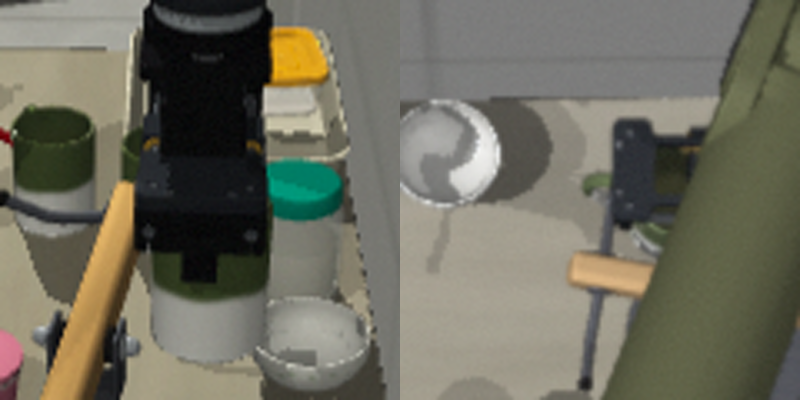

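Peg tip no longer shows behind the handle: the bow (595,185) lies left of the peg and the peg runs through the opening, with no contact force. Now lowering slowly onto the peg.

Call:
carry_out(motion=[[[-0.0008,-0.0045,-0.005],0],[[-0.0016,-0.009,-0.01],0],[[-0.0016,-0.009,-0.015],0],[[-0.0016,-0.009,-0.019],0],[[-0.0016,-0.009,-0.022],0],[[-0.0016,-0.009,-0.025],0],[[-0.0016,-0.009,-0.028],0],[[-0.0016,-0.009,-0.03],0],[[-0.0016,-0.009,-0.03],0],[[-0.0016,-0.009,-0.03],0]])

```text
time: 8.0
position: [0.6108, -0.1979, 0.2164]
tool_rot: [-2.258, -2.184, -0.001]
ft_force: [1.1, 5.6, -0.9]
grip_width: 0.092
```

```bash
cat > bar.py <<'E'
from h import *
import sys
S=grab('side');T=grab('top');s=get_state()
print(s['time'],np.round(s['position'],4),s['grip_width'],np.round(s['ft_force'],2))
c=np.array([.5388,-.2238,.215]);el=np.array([.1745,.9847,0]);ex=np.array([.9847,-.1745,0]);z=np.array([0,0,1])
# bar ends in side view: wood colour, left end top edge
def pts(L):
    y=el*np.cos(L)+z*-np.sin(L); u=z*np.cos(L)+el*np.sin(L)
    return [c+.13*y+s_*.09*ex+.0115*u for s_ in(-1,1)]+[c-.13*y-.09*ex+.0115*u]
g=S['pixels'].max(2).astype(int)
for k,n in enumerate(['FL','RL','FR']):
    best=[]
    for L in np.arange(-.12,.121,.01):
        q=proj(S,[pts(L)[k]])[0]; x,y=np.round(q).astype(int)
        best.append((g[y-1:y+2,x-1:x+2].mean(),L))
    print(n,[(int(v),round(L,2)) for v,L in sorted(best)[:4]])
E
python3 bar.py
```

```text
8.1 [ 0.6108 -0.1979  0.2166] 0.09403438289677594 [ 1.19  3.79 -1.1 ]
FL [(29, np.float64(-0.01)), (29, np.float64(-0.0)), (32, np.float64(0.01)), (32, np.float64(0.02))]
RL [(16, np.float64(-0.12)), (16, np.float64(-0.11)), (16, np.float64(-0.1)), (16, np.float64(-0.09))]
FR [(26, np.float64(-0.09)), (26, np.float64(-0.08)), (44, np.float64(-0.11)), (44, np.float64(-0.1))]
```

Call:
carry_out(motion=[[[0.0004,0.002,-0.002],0],[[0.0004,0.002,-0.002],0],[[0.0004,0.002,-0.004],0],[[0.0004,0.002,-0.008],0],[[0.0004,0.002,-0.012],0],[[0.0004,0.0015,-0.016],0],[[0.0004,0.0015,-0.02],0],[[0.0005,0.002,-0.025],0],[[0.0008,0.003,-0.03],0],[[0.001,0.004,-0.035],0],[[0.001,0.005,-0.04],0],[[0.001,0.005,-0.04],0]], squeeze=6)

```text
time: 9.3
position: [0.611, -0.1941, 0.1757]
tool_rot: [-2.259, -2.183, 0.002]
ft_force: [-0.8, -1.8, 0.5]
grip_width: 0.199
```

```bash
python3 bar.py | head -2; python3 chk.py t3
```

```text
9.4 [ 0.6113 -0.1943  0.1765] 0.19840021639601987 [-0.18 -2.17  1.1 ]
FL [(33, np.float64(0.08)), (33, np.float64(0.09)), (42, np.float64(0.06)), (42, np.float64(0.07))]
9.5 [ 0.6115 -0.1942  0.1768] jaw az 88.0 0.20120464567671265 [ 0.36 -2.42  1.76]
eye [ 0.6146 -0.1023  0.1817] px side [356. 251.] top [359. 201.]
crop 295 194 x 3.3333333333333335
crop 298 141 x 3.3333333333333335
```

View pics/t3.png

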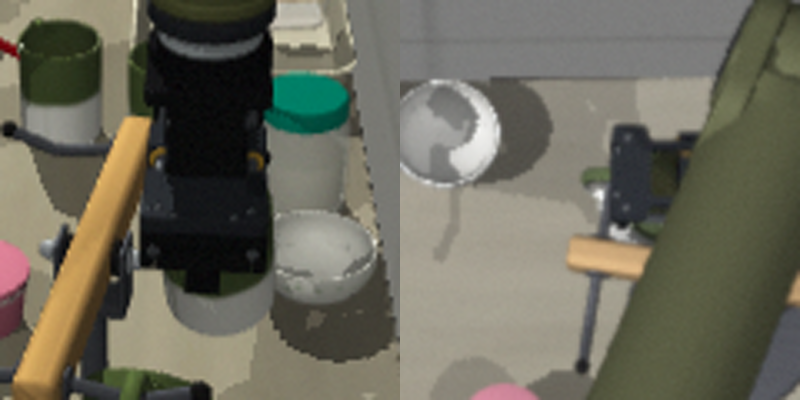

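Top crop shows the mug's foot swinging out to the left (600,190), so it's pivoting on the peg as planned. The wrist is now pressing lightly (about 2 N), so I open the jaws.

Call:
carry_out(motion=[[[0,0,0.001],0],[[0,0,0.001],0],[[0,0,0.001],0],[[0,0,0.001],0],[[0,0,0.001],0],[[0,0,0.001],0],[[0,0,0.001],0]], grip=-0.2)

```text
time: 10.2
position: [0.6115, -0.1936, 0.1776]
tool_rot: [-2.259, -2.184, -0.0]
ft_force: [-0.4, 1.0, -0.4]
grip_width: 0.592
```

Call:
carry_out(motion=[[[0,0,0.01],0],[[0,0,0.03],0],[[0,0,0.06],0],[[0,0,0.1],0],[[0,0,0.14],0],[[0,0,0.18],0],[[0,0,0.18],0]])

```text
time: 10.9
position: [0.6133, -0.195, 0.3651]
tool_rot: [2.252, 2.177, 0.009]
ft_force: [0.3, -0.7, -0.8]
grip_width: 0.598
```

Call:
carry_out(motion=[[[0.0,0.26,0.0],0],[[0.0,0.26,0.0],0],[[0.0,0.26,0.0],0],[[0.0,0.26,0.0],0],[[0.0,0.26,0.0],0],[[0.0,0.26,0.0],0],[[0.0,0.26,0.0],0],[[0.0,0.26,0.0],0]])

```text
time: 11.7
position: [0.6115, 0.0645, 0.3577]
tool_rot: [2.26, 2.181, -0.001]
ft_force: [-0.0, -1.0, 0.7]
grip_width: 0.599
```

```bash
python3 - <<'E'
from h import *
import pickle
S=grab('side');T=grab('top');s=get_state();print(s['time'],np.round(s['position'],4),np.round(s['ft_force'],2),s['grip_width'])
pickle.dump((S,T),open('r1.pkl','wb'))
a=cv2.resize(S['pixels'][200:370,250:410],(376,400),interpolation=cv2.INTER_CUBIC)
b=cv2.resize(T['pixels'][160:285,340:470],(416,400),interpolation=cv2.INTER_CUBIC)
cv2.imwrite('pics/r1.png',np.hstack([a,b]))
E
```

```text
11.8 [0.6117 0.0634 0.3579] [-0.13 -0.52  0.5 ] 0.6028099540439021
```

View pics/r1.png

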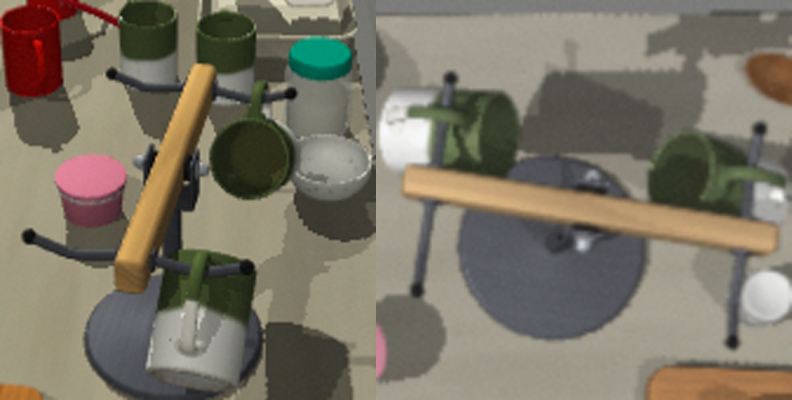

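Mug now hangs on the rear left peg with its handle on top, opposite mug d; the bar looks level and the bystanders are unmoved. Now measure the lean and the next two mugs by mask.

```bash
python3 - <<'E'
from h import *
import pickle
S,T=pickle.load(open('r1.pkl','rb'))
c=np.array([.5388,-.2238,.215]);el=np.array([.1745,.9847,0]);ex=np.array([.9847,-.1745,0]);z=np.array([0,0,1.])
obs=dict(FL=(297.7,231),RL=(373.8,239.6),FR=(261.9,300.4),RR=(355,313.6));sg=dict(FL=(1,-1),RL=(1,1),FR=(-1,-1),RR=(-1,1))
for L in(-.09,-.05,0,.05):
    y=el*np.cos(L)-z*np.sin(L);u=z*np.cos(L)+el*np.sin(L)
    print(L,{n:(proj(S,[c+a*.13*y+b*.09*ex+.0115*u])[0]-obs[n]).round(1).tolist() for n,(a,b) in sg.items()})
b,g,r=[T['pixels'][...,i].astype(int) for i in range(3)]
m=((g>r+6)&(g>b+10)&(g<140)).astype(np.uint8)
for n,ctr in [('m1',(.5835,.2378,.101)),('m2',(.4833,.2671,.101))]:
    ctr=np.array(ctr);th=np.linspace(0,2*np.pi,60)
    rim=np.array([ctr+.039*np.array([np.cos(t),np.sin(t),0]) for t in th])
    u=proj(T,[ctr])[0]; yy,xx=np.mgrid[:480,:640]
    near=np.hypot(xx-u[0],yy-u[1])<32
    k=m*near; 
    body=np.zeros_like(m); cv2.fillPoly(body,[np.round(proj(T,rim)).astype(np.int32)],1)
    h=k.astype(bool)&~cv2.dilate(body,np.ones((3,3))).astype(bool)&(xx<u[0])
    nn,lab,st,ce=cv2.connectedComponentsWithStats(h.astype(np.uint8))
    i=1+np.argmax(st[1:,4]); H=onz(T,[ce[i]],.072)[0]; d=H-ctr
    ys,xs=np.nonzero(k&body)
    print(n,u.round(1),'inner centroid',xs.mean().round(1),ys.mean().round(1),'handle px',ce[i].round(1),st[i],'az',np.degrees(np.arctan2(d[1],d[0])).round(1),np.hypot(*d[:2]).round(4))
E
```

```text
-0.09 {'FL': [-2.1, -5.7], 'RL': [-1.5, -5.9], 'FR': [-1.3, 2.8], 'RR': [-2.3, 2.9]}
-0.05 {'FL': [-1.9, -4.0], 'RL': [-1.6, -4.2], 'FR': [-1.5, 0.6], 'RR': [-2.3, 0.7]}
0 {'FL': [-1.7, -1.8], 'RL': [-1.7, -1.9], 'FR': [-1.7, -2.1], 'RR': [-2.1, -2.1]}
0.05 {'FL': [-1.6, 0.5], 'RL': [-1.8, 0.4], 'FR': [-1.9, -5.0], 'RR': [-2.0, -5.0]}
m1 [238.6 218.3] inner centroid 238.7 219.0 handle px [219.1 218.8] [215 216   9   6  37] az 85.9 0.0623
m2 [227.9 252.9] inner centroid 229.3 251.9 handle px [209.6 261.5] [205 257  10   9  39] az 110.0 0.0621
```

Lean is 0 (all four balls shift by the same calibration offset of about 2 px). The next mug (m2) has its axis near (0.4845, 0.2655) and its handle at about 108°; going over its wall opposite the handle.

Call:
carry_out(motion=[[[-0.1165,0.169,-0.15],0.349],[[-0.1165,0.169,-0.15],0.349],[[-0.1165,0.169,-0.15],0.349],[[-0.1165,0.169,-0.15],0.349],[[-0.1165,0.169,-0.15],0.349],[[-0.1165,0.169,-0.15],0.349],[[-0.1165,0.169,-0.15],0.349],[[-0.1165,0.169,-0.15],0.349],[[-0.1165,0.169,-0.15],0.349]], grip=0.0)

```text
time: 12.7
position: [0.4971, 0.2334, 0.209]
tool_rot: [1.85, 2.537, 0.003]
ft_force: [0.4, 0.3, -0.3]
grip_width: 0.498
```

```bash
cat > pre.py <<'E'
from h import *
import sys
from scipy.spatial.transform import Rotation as R
W=grab('wrist');s=get_state();p=np.array(s['position']);ax=R.from_rotvec(s['tool_rot']).as_matrix()[:,0]
print(s['time'],p.round(4),np.degrees(np.arctan2(ax[1],ax[0])).round(1),s['grip_width'])
guess=np.array(list(map(float,sys.argv[1:3]))+[.101])
u=proj(W,[guess])[0];print('pred centre',u.round(1))
b,g,r=[W['pixels'][...,i].astype(int) for i in range(3)]
m=((g>r+6)&(g>b+10)).astype(np.uint8)
yy,xx=np.mgrid[:480,:640]; k=m*(np.hypot(xx-u[0],yy-u[1])<110)*(yy<285)
n,lab,st,ce=cv2.connectedComponentsWithStats(k); i=lab[int(u[1]),int(u[0])] if lab[int(u[1]),int(u[0])] else 1+np.argmax(st[1:,4])
print(st[i]); q=(lab==i)
P=onz(W,np.argwhere(q)[:,::-1],.101); P2=onz(W,np.argwhere(q)[:,::-1],.075)
h=P2[np.hypot(*(P2-guess)[:,:2].T)>.055]; h=h[(h-guess)[:,1]>0]
if len(h):
    d=h.mean(0)-guess; print('handle az',np.degrees(np.arctan2(d[1],d[0])).round(1),len(h),np.hypot(*d[:2]).round(4))
    hd=d[:2]/np.hypot(*d[:2])
vm=W['pixels'].copy(); vm[q]=vm[q]//2+np.array([0,0,127],np.uint8); cv2.imwrite('pics/pre.png',vm)
dd=(P-guess)[:,:2]; 
for a in range(0,360,45):
    v=np.array([np.cos(np.radians(a)),np.sin(np.radians(a))]); w=np.array([-v[1],v[0]]); s_=np.abs(dd@w)<.004
    if s_.any(): print(a,(dd[s_]@v).max().round(4))
E
python3 pre.py .4845 .2655
```

```text
12.75 [0.4968 0.2337 0.2088] 107.9 0.5009978687727696
pred centre [365.7 236.2]
[ 319  180  145  105 4791]
handle az 105.8 668 0.0642
0 0.0392
45 0.0433
90 0.0455
135 0.0425
180 0.0398
225 0.0405
270 0.0349
315 0.0355
```

Call:
carry_out(motion=[[[-0.003,0.0,-0.04],-0.03],[[-0.003,0.0,-0.08],-0.03],[[-0.003,0.0,-0.11],-0.03],[[-0.003,0.0,-0.133],-0.03],[[-0.003,0.0,-0.139],-0.03],[[-0.003,0.0,-0.139],-0.03],[[-0.003,0.0,-0.139],-0.03]])

```text
time: 13.45
position: [0.4935, 0.2355, 0.0702]
tool_rot: [1.884, 2.513, 0.004]
ft_force: [1.0, 0.4, 0.7]
grip_width: 0.5
```

Call:
carry_out(motion=[[[0,0,0],0],[[0,0,0],0],[[0,0,0],0],[[0,0,0],0],[[0,0,0],0],[[0,0,0],0]], grip=1.0, squeeze=45)

```text
time: 14.05
position: [0.4922, 0.2362, 0.0689]
tool_rot: [-1.883, -2.514, -0.002]
ft_force: [-0.1, 2.4, 0.3]
grip_width: 0.082
```

Call:
carry_out(motion=[[[0,0,0.02],0],[[0,0,0.05],0],[[0,0,0.1],0],[[0,0,0.15],0],[[0,0,0.2],0],[[0,0,0.25],0],[[0,0,0.28],0],[[0,0,0.28],0],[[0,0,0.28],0]])

```text
time: 14.95
position: [0.4918, 0.2351, 0.3476]
tool_rot: [-1.883, -2.514, 0.002]
ft_force: [-0.7, -0.2, -4.2]
grip_width: 0.079
```

Call:
carry_out(motion=[[[-0.054,-0.393,0.0],-0.454],[[-0.054,-0.393,0.0],-0.454],[[-0.054,-0.393,0.0],-0.454],[[-0.054,-0.393,0.0],-0.454],[[-0.054,-0.393,0.0],-0.454],[[-0.054,-0.393,0.0],-0.454],[[-0.054,-0.393,0.0],-0.454],[[-0.054,-0.393,0.0],-0.454],[[-0.054,-0.393,0.0],-0.454],[[-0.054,-0.393,0.0],-0.454],[[-0.054,-0.393,0.0],-0.454],[[-0.054,-0.393,0.0],-0.454]])

```text
time: 16.15
position: [0.438, -0.1559, 0.3475]
tool_rot: [-2.397, -2.029, 0.003]
ft_force: [0.9, 0.5, -3.1]
grip_width: 0.078
```

```bash
cat > edge2.py <<'E'
from h import *
import sys
from scipy.spatial.transform import Rotation as R
T=grab('top');W=grab('wrist');s=get_state();p=np.array(s['position']);ax=R.from_rotvec(s['tool_rot']).as_matrix()[:,0];az=np.arctan2(ax[1],ax[0])
print(s['time'],p.round(4),np.degrees(az).round(1),s['grip_width'],np.round(s['ft_force'],2))
G=.070
for nm,im in (('top',T),('wrist',W)):
    b,g,r=[im['pixels'][...,i].astype(int) for i in range(3)]
    m=((g>r+8)&(g>b+12))
    for k in (-12,-6,0,6):
        e=np.array([np.cos(az+np.radians(k)),np.sin(az+np.radians(k)),0])
        print(nm,k,[proj(im,[p+(.053+y/1000)*e+[0,0,.05-G+z/1000]])[0].round(0).astype(int).tolist() for y,z in [(56,20),(50,26),(44,28)]])
    q=proj(im,[p+.103*np.array([np.cos(az),np.sin(az),0])])[0].astype(int); w=12 if nm=='top' else 60
    x0,y0=max(q[0]-w,0),max(q[1]-w,0)
    mm=m[y0:y0+2*w,x0:x0+2*w]
    st=1 if nm=='top' else 4
    print('origin',x0,y0,'step',st)
    for row in mm[::st,::st]: print(''.join('#' if v else '.' for v in row))
    cv2.imwrite(f'pics/e_{nm}.png',im['pixels'])
E
python3 edge2.py
```

```text
16.25 [ 0.4382 -0.1563  0.3481] 80.5 0.0771220530596789 [-0.18 -0.15 -2.07]
top -12 [[345, 242], [348, 243], [350, 243]]
top -6 [[344, 247], [346, 247], [349, 248]]
top 0 [[343, 251], [345, 251], [348, 252]]
top 6 [[342, 256], [345, 256], [348, 256]]
origin 333 239 step 1
........................
........................
........................
........................
........................
........................
........................
........................
........................
........................
........................
........................
........................
........................
........................
................##......
............######......
..........########......
..........########......
..........#######.......
..........##............
........................
........................
........................
wrist -12 [[543, 347], [537, 351], [527, 351]]
wrist -6 [[550, 325], [545, 330], [534, 331]]
wrist 0 [[556, 303], [550, 308], [539, 310]]
wrist 6 [[559, 279], [553, 285], [541, 289]]
origin 482 242 step 4
......................
[... 207 characters left out ...]
..##.###..........
###........#..#.#.###.........
.###.............####.........
..##.............#####........
..###.............####........
##.####.........######........
..#.##################........
###.##################........
####.#################........
..###################.........
..#.#.##############..........
......#############...........
...##.###########.............
....#..######.................
..............................
..............................
..............................
..............................
..............................
..............................
..............................
..............................
..............................
```

Top view puts the bow at rows 254–259 (about +6° from the jaw line), while the wrist view suggests about 0°. I take a compromise turn, since the error lies along the peg and isn't critical. Then descend in front of the front left peg.

Call:
carry_out(motion=[[[0,-0.001,-0.03],-0.05],[[0,-0.001,-0.07],-0.09],[[0,-0.001,-0.1],-0.09],[[0,-0.001,-0.114],-0.09],[[0,-0.001,-0.114],-0.09],[[0,-0.001,-0.114],-0.09],[[0,-0.001,-0.114],-0.09]])

```text
time: 16.95
position: [0.4393, -0.1588, 0.2364]
tool_rot: [2.488, 1.915, 0.004]
ft_force: [-0.1, 0.4, -2.3]
grip_width: 0.083
```

```bash
python3 edge2.py | awk '/wrist -12/{exit}{print}'; python3 - <<'E'
from h import *
T=cv2.imread('pics/e_top.png'); g=T.max(2)
for y in range(244,264): print(y,' '.join('%3d'%v for v in g[y,340:366]))
E
```

```text
17.05 [ 0.439  -0.1588  0.236 ] 75.2 0.07928519520009877 [ 0.02 -0.49 -2.63]
top -12 [[345, 244], [348, 245], [350, 246]]
top -6 [[344, 248], [346, 249], [348, 249]]
top 0 [[342, 252], [345, 253], [347, 253]]
top 6 [[342, 257], [344, 257], [346, 257]]
origin 332 240 step 1
........................
........................
........................
........................
........................
........................
........................
........................
........................
........................
........................
........................
........................
........................
........................
........................
............#####.......
..........#######.......
..........#######.......
...........#............
........................
........................
........................
........................
244 136 147 148 150 151 152 152 152 152 153 153 141  82  55  61  53  47  47  47  51  49  44  47  49  48  47
245 147 153 153 152 154 152 154 153 153 154 151 140  69  56  54  48  48  46  50  47  49  47  46  48  48  38
246 152 15
[... 1233 characters left out ...]
  54  52  55  55  56  54  55  56  54  55  52  56  57
258 104  93  93 100 107 113 121 117 104  64  58  65  55  56  58  56  54  54  54  56  54  54  55  54  57  54
259 102  97  92  91  88 105 112 110  86  62  56  57  58  54  57  53  57  54  57  54  55  54  53  55  56  55
260 109 101  92  84  93 123 134 127  80  57  55  56  60  65  52  57  59  57  55  58  56  57  52  52  53  53
261 142 109  99  97 102 115 121 122  69  57  56  63  87  91  59  56  55  58  54  55  56  55  52  53  55  51
262 177 134 108 103 105 104 105  91  58  57  52  60  69  84  59  54  55  55  55  58  55  54  51  55  54  57
263 186 148 110 104 104 102 101  85  58  53  57  56  57  65  58  54  55  55  56  56  50  40  38  41  46  52
```

Call:
carry_out(motion=[[[0.01,-0.0018,0.0],0],[[0.02,-0.0036,0.0],0],[[0.03,-0.0053,0.0],0],[[0.04,-0.0071,0.0],0],[[0.045,-0.008,0.0],0],[[0.045,-0.008,0.0],0],[[0.045,-0.008,0.0],0]])

```text
time: 17.75
position: [0.4828, -0.1667, 0.2347]
tool_rot: [-2.489, -1.916, 0.0]
ft_force: [-0.6, -0.4, -3.2]
grip_width: 0.082
```

```bash
python3 edge2.py | awk '/wrist -12/{exit}{print}'; python3 bar.py|tail -3; python3 - <<'E'
from h import *
im=eyes.get_image('side')['pixels']
cv2.imwrite('pics/s2.png',cv2.resize(im[170:330,240:420],(720,640)))
E
```

```text
17.85 [ 0.4827 -0.1666  0.2347] 75.2 0.08108424779737688 [-0.2  -0.09 -3.46]
top -12 [[348, 227], [350, 228], [353, 229]]
top -6 [[346, 231], [349, 232], [351, 233]]
top 0 [[345, 236], [348, 236], [350, 236]]
top 6 [[344, 240], [347, 240], [349, 240]]
origin 335 224 step 1
........................
........................
........................
........................
........................
........................
........................
........................
........................
........................
........................
........................
........................
........................
........................
............#####.......
...........######.......
...........######.......
..........###...........
........................
........................
........................
........................
........................
FL [(10, np.float64(0.08)), (10, np.float64(0.09)), (11, np.float64(0.06)), (11, np.float64(0.07))]
RL [(22, np.float64(0.04)), (22, np.float64(0.05)), (22, np.float64(0.06)), (30, np.float64(0.02))]
FR [(48, np.float64(-0.04)), (48, np.float64(-0.03)), (54, np.float64(-0.05)), (57, np.float64(-0.02))]
```

Call:
carry_out(motion=[[[-0.0007,-0.004,-0.005],0],[[-0.0012,-0.007,-0.01],0],[[-0.0012,-0.007,-0.015],0],[[-0.0012,-0.007,-0.018],0],[[-0.0012,-0.007,-0.021],0],[[-0.0012,-0.007,-0.024],0],[[-0.0012,-0.007,-0.027],0],[[-0.0012,-0.007,-0.027],0],[[-0.0012,-0.007,-0.027],0]])

```text
time: 18.9
position: [0.4817, -0.1736, 0.2074]
tool_rot: [-2.489, -1.916, 0.0]
ft_force: [0.6, 4.5, -1.6]
grip_width: 0.079
```

```bash
cat > lean.py <<'E'
from h import *
# lean from the dark front-right ball and bar's visible ends in the side view: track FR ball (dark disc) near its predicted column
S=grab('side');s=get_state();print(s['time'],np.round(s['position'],4),s['grip_width'],np.round(s['ft_force'],2))
c=np.array([.5388,-.2238,.215]);el=np.array([.1745,.9847,0]);ex=np.array([.9847,-.1745,0]);z=np.array([0,0,1.])
def P(L,a,b):
    y=el*np.cos(L)-z*np.sin(L);u=z*np.cos(L)+el*np.sin(L); return proj(S,[c+a*.13*y+b*.09*ex+.0115*u])[0]+[1.8,1.9]
g=cv2.GaussianBlur(S['pixels'].max(2),(0,0),1.2).astype(int)
Ls=np.arange(-.16,.161,.01)
for n,a,b in(('FR',-1,-1),('FL',1,-1),('RR',-1,1),('RL',1,1)):
    q=np.array([P(L,a,b) for L in Ls]); v=[g[int(round(y)),int(round(x))] for x,y in q]
    o=np.argsort(v)[:3]; print(n,[(round(Ls[i],2),v[i]) for i in o],'median',int(np.median(v)))
E
python3 lean.py
```

```text
18.95 [ 0.4818 -0.1735  0.2076] 0.08138865770761453 [ 0.2  3.4 -1.6]
FR [(np.float64(0.05), np.int64(26)), (np.float64(0.06), np.int64(26)), (np.float64(0.04), np.int64(29))] median 156
FL [(np.float64(-0.16), np.int64(10)), (np.float64(-0.15), np.int64(11)), (np.float64(-0.14), np.int64(11))] median 22
RR [(np.float64(0.04), np.int64(20)), (np.float64(0.05), np.int64(21)), (np.float64(0.06), np.int64(21))] median 45
RL [(np.float64(0.05), np.int64(36)), (np.float64(0.06), np.int64(36)), (np.float64(0.08), np.int64(43))] median 108
```

The lean reads +0.05 on three balls and 1.7 N has moved to the peg, so the mug sits on it. Now low squeeze and a gentle swing down, checking the lean on the way.

Call:
carry_out(motion=[[[0.0004,0.002,0.0],0],[[0.0004,0.002,0.0],0],[[0.0004,0.002,-0.003],0],[[0.0004,0.002,-0.006],0],[[0.0004,0.002,-0.01],0],[[0.0004,0.002,-0.01],0]], squeeze=3)

```text
time: 19.55
position: [0.4817, -0.1723, 0.197]
tool_rot: [2.49, 1.915, -0.002]
ft_force: [-0.2, -1.6, -0.0]
grip_width: 0.103
```

```bash
python3 lean.py
```

```text
19.6 [ 0.4819 -0.1723  0.1973] 0.10423535374637957 [-0.9  -1.6  -0.22]
FR [(np.float64(0.05), np.int64(25)), (np.float64(0.06), np.int64(25)), (np.float64(0.08), np.int64(31))] median 161
FL [(np.float64(-0.06), np.int64(9)), (np.float64(-0.07), np.int64(9)), (np.float64(-0.16), np.int64(10))] median 13
RR [(np.float64(0.04), np.int64(20)), (np.float64(0.05), np.int64(21)), (np.float64(0.06), np.int64(21))] median 45
RL [(np.float64(0.05), np.int64(35)), (np.float64(0.06), np.int64(35)), (np.float64(0.08), np.int64(37))] median 107
```

Call:
carry_out(motion=[[[0.0,0.0,-0.003],0],[[0.0,0.0,-0.006],0],[[0.0,0.0,-0.009],0],[[0.0,0.001,-0.012],0],[[0.0,0.001,-0.012],0]])

```text
time: 20.1
position: [0.4819, -0.1706, 0.1851]
tool_rot: [-2.489, -1.916, 0.001]
ft_force: [0.0, -1.6, 0.1]
grip_width: 0.133
```

```bash
python3 lean.py | grep -v FL
```

```text
20.15 [ 0.4821 -0.1706  0.1853] 0.1341826490827145 [-0.17 -1.59 -0.25]
FR [(np.float64(0.08), np.int64(27)), (np.float64(0.07), np.int64(27)), (np.float64(0.05), np.int64(29))] median 155
RR [(np.float64(0.05), np.int64(20)), (np.float64(0.06), np.int64(20)), (np.float64(0.04), np.int64(21))] median 45
RL [(np.float64(0.08), np.int64(36)), (np.float64(0.07), np.int64(36)), (np.float64(0.05), np.int64(40))] median 108
```

Call:
carry_out(motion=[[[0.0002,0.001,-0.004],0],[[0.0003,0.002,-0.008],0],[[0.0005,0.003,-0.012],0],[[0.0006,0.004,-0.016],0],[[0.0006,0.004,-0.016],0]])

```text
time: 20.65
position: [0.4824, -0.1663, 0.1689]
tool_rot: [-2.489, -1.916, 0.001]
ft_force: [0.3, -1.7, -0.2]
grip_width: 0.198
```

```bash
python3 lean.py | grep -v FL
```

```text
20.7 [ 0.4826 -0.1665  0.1692] 0.1919228458934779 [-1.04 -2.06  0.09]
FR [(np.float64(0.08), np.int64(27)), (np.float64(0.07), np.int64(27)), (np.float64(0.05), np.int64(30))] median 156
RR [(np.float64(0.05), np.int64(20)), (np.float64(0.06), np.int64(20)), (np.float64(0.08), np.int64(22))] median 45
RL [(np.float64(0.08), np.int64(36)), (np.float64(0.07), np.int64(36)), (np.float64(0.05), np.int64(42))] median 110
```

Call:
carry_out(motion=[[[0.0003,0.0015,-0.004],0],[[0.0006,0.003,-0.008],0],[[0.0008,0.0045,-0.012],0],[[0.001,0.005,-0.014],0],[[0.001,0.005,-0.014],0]])

```text
time: 21.2
position: [0.4837, -0.1612, 0.1552]
tool_rot: [-2.489, -1.916, 0.0]
ft_force: [-0.8, -2.0, 0.3]
grip_width: 0.256
```

Call:
carry_out(motion=[[[0,0,0],0],[[0,0,0],0],[[0,0,0],0],[[0,0,0],0],[[0,0,0],0],[[0,0,0],0],[[0,0,0],0]], grip=-0.2)

```text
time: 21.9
position: [0.4839, -0.1616, 0.1556]
tool_rot: [2.489, 1.916, 0.0]
ft_force: [0.1, -0.8, -0.3]
grip_width: 0.597
```

```bash
python3 lean.py
```

```text
21.95 [ 0.4838 -0.1616  0.1556] 0.5982583062946187 [-0.11 -0.04 -0.2 ]
FR [(np.float64(0.09), np.int64(27)), (np.float64(0.07), np.int64(30)), (np.float64(0.08), np.int64(30))] median 157
FL [(np.float64(0.08), np.int64(10)), (np.float64(0.09), np.int64(10)), (np.float64(0.1), np.int64(10))] median 11
RR [(np.float64(0.08), np.int64(20)), (np.float64(0.07), np.int64(20)), (np.float64(0.09), np.int64(21))] median 45
RL [(np.float64(0.09), np.int64(37)), (np.float64(0.1), np.int64(37)), (np.float64(0.08), np.int64(40))] median 107
```

Call:
carry_out(motion=[[[0,0,0.008],0],[[0,0,0.02],0],[[0,0,0.04],0],[[0,0,0.08],0],[[0,0,0.12],0],[[0,0,0.16],0],[[0,0,0.19],0],[[0,0,0.19],0]])

```text
time: 22.75
position: [0.4858, -0.1626, 0.3511]
tool_rot: [2.485, 1.912, 0.011]
ft_force: [0.3, 1.0, 0.7]
grip_width: 0.599
```

Call:
carry_out(motion=[[[0.097,0.365,0.0],0.17],[[0.097,0.365,0.0],0.17],[[0.097,0.365,0.0],0.17],[[0.097,0.365,0.0],0.17],[[0.097,0.365,0.0],0.17],[[0.097,0.365,0.0],0.17],[[0.097,0.365,0.0],0.17],[[0.097,0.365,-0.05],0.17],[[0.097,0.365,-0.1],0.17],[[0.097,0.365,-0.135],0.17],[[0.097,0.365,-0.135],0.17],[[0.097,0.365,-0.135],0.17],[[0.097,0.365,-0.135],0.17]], grip=0.0)

```text
time: 24.05
position: [0.5826, 0.2035, 0.2139]
tool_rot: [2.317, 2.119, 0.007]
ft_force: [-0.9, -0.3, 0.0]
grip_width: 0.502
```

```bash
python3 lean.py; python3 pre.py .5835 .2378; python3 - <<'E'
from h import *
a=eyes.get_image('side')['pixels'];b=eyes.get_image('top')['pixels']
a=cv2.resize(a[200:370,250:410],(376,400),interpolation=cv2.INTER_CUBIC)
b=cv2.resize(b[160:285,340:470],(416,400),interpolation=cv2.INTER_CUBIC)
cv2.imwrite('pics/r2.png',np.hstack([a,b]))
E
```

```text
24.1 [0.5826 0.2035 0.214 ] 0.4987244993160611 [-0.7  -0.05 -0.33]
FR [(np.float64(0.09), np.int64(25)), (np.float64(0.07), np.int64(28)), (np.float64(0.08), np.int64(28))] median 150
FL [(np.float64(0.08), np.int64(39)), (np.float64(0.09), np.int64(39)), (np.float64(0.1), np.int64(44))] median 146
RR [(np.float64(0.08), np.int64(19)), (np.float64(0.07), np.int64(19)), (np.float64(0.05), np.int64(21))] median 44
RL [(np.float64(0.09), np.int64(35)), (np.float64(0.1), np.int64(35)), (np.float64(0.08), np.int64(36))] median 103
24.15 [0.5825 0.2035 0.2138] 84.9 0.4997266095347274
pred centre [363.9 234.2]
[ 316  181  143  104 4551]
handle az 79.2 657 0.0621
0 0.0397
45 0.0458
90 0.0687
135 0.0369
180 0.0392
225 0.0379
270 0.0354
315 0.0404
```

Call:
carry_out(motion=[[[-0.0036,0.001,-0.04],-0.05],[[-0.0036,0.001,-0.08],-0.05],[[-0.0036,0.001,-0.11],-0.05],[[-0.0036,0.001,-0.137],-0.05],[[-0.0036,0.001,-0.144],-0.05],[[-0.0036,0.001,-0.144],-0.05],[[-0.0036,0.001,-0.144],-0.05]])

```text
time: 24.95
position: [0.5786, 0.2048, 0.0684]
tool_rot: [2.37, 2.061, 0.004]
ft_force: [0.1, -0.8, 1.1]
grip_width: 0.498
```

Call:
carry_out(motion=[[[0,0,0],0],[[0,0,0],0],[[0,0,0],0],[[0,0,0],0],[[0,0,0],0],[[0,0,0],0]], grip=1.0, squeeze=45)

```text
time: 25.55
position: [0.5777, 0.2052, 0.067]
tool_rot: [-2.37, -2.062, -0.003]
ft_force: [0.8, 1.4, 1.8]
grip_width: 0.055
```

Call:
carry_out(motion=[[[0,0,0.02],0],[[0,0,0.05],0],[[0,0,0.1],0],[[0,0,0.15],0],[[0,0,0.2],0],[[0,0,0.25],0],[[0,0,0.29],0],[[0,0,0.29],0],[[0,0,0.29],0]])

```text
time: 26.45
position: [0.5772, 0.204, 0.3562]
tool_rot: [2.37, 2.061, -0.001]
ft_force: [-0.2, 0.6, -3.4]
grip_width: 0.05
```

Call:
carry_out(motion=[[[-0.185,-0.62,0.0],-0.035],[[-0.185,-0.62,0.0],-0.035],[[-0.185,-0.62,0.0],-0.035],[[-0.185,-0.62,0.0],-0.035],[[-0.185,-0.62,0.0],-0.035],[[-0.185,-0.62,0.0],-0.035],[[-0.185,-0.62,0.0],-0.035],[[-0.185,-0.62,0.0],-0.035],[[-0.185,-0.62,0.0],-0.035],[[-0.185,-0.62,0.0],-0.035],[[-0.185,-0.62,0.0],-0.035],[[-0.185,-0.62,0.0],-0.035],[[-0.185,-0.62,0.0],-0.035],[[-0.185,-0.62,0.0],-0.035],[[-0.185,-0.62,0.0],-0.035],[[-0.185,-0.62,0.0],-0.035],[[-0.185,-0.62,0.0],-0.035]])

```text
time: 28.15
position: [0.3935, -0.4136, 0.3558]
tool_rot: [-2.401, -2.024, -0.002]
ft_force: [0.9, 0.4, -3.4]
grip_width: 0.05
```

```bash
sed -i 's/^G=.070/G=.067/; s/.053+y/.055+y/' edge2.py; python3 edge2.py; python3 lean.py
```

```text
28.25 [ 0.3934 -0.414   0.3564] 80.2 0.04953461702160517 [-0.4  -0.48 -2.15]
top -12 [[455, 259], [458, 260], [461, 261]]
top -6 [[454, 264], [457, 264], [459, 265]]
top 0 [[453, 269], [456, 269], [459, 269]]
top 6 [[452, 273], [456, 273], [458, 274]]
origin 443 257 step 1
........................
........................
........................
........................
........................
........................
........................
........................
........................
........................
........................
........................
........................
........................
........................
........................
........................
........................
........................
........................
........................
........................
.....................###
..................######
wrist -12 [[550, 350], [545, 355], [535, 355]]
wrist -6 [[558, 328], [553, 333], [542, 334]]
wrist 0 [[564, 305], [558, 311], [547, 313]]
wrist 6 [[567, 281], [561, 287], [550, 290]]
origin 482 242 step 4
.................####
[... 744 characters left out ...]
.........
..............................
..............................
..............................
..............................
..............................
28.3 [ 0.3933 -0.4142  0.3566] 0.05254280254800331 [ 0.1  -0.14 -2.39]
FR [(np.float64(0.09), np.int64(25)), (np.float64(0.07), np.int64(27)), (np.float64(0.08), np.int64(27))] median 164
FL [(np.float64(0.08), np.int64(41)), (np.float64(0.09), np.int64(41)), (np.float64(0.1), np.int64(49))] median 146
RR [(np.float64(0.08), np.int64(21)), (np.float64(0.07), np.int64(21)), (np.float64(0.05), np.int64(23))] median 48
RL [(np.float64(0.09), np.int64(37)), (np.float64(0.1), np.int64(37)), (np.float64(0.08), np.int64(38))] median 112
```

```bash
python3 - <<'E'
from h import *
im=cv2.imread('pics/e_top.png');b,g,r=[im[...,i].astype(int) for i in range(3)]
m=((g>r+8)&(g>b+12))
print('cols from 440, rows 268..')
for y in range(268,300): print(y,''.join('#' if v else '.' for v in m[y,440:500]))
T=eyes.get_image('top');T={k:np.array(v) for k,v in T.items()}
p=np.array([.3933,-.4142,.3566])
for k in(6,10,14,18,22,26):
    a=np.radians(80.2+k);e=np.array([np.cos(a),np.sin(a),0]);print(k,[proj(T,[p+(.055+y/1000)*e+[0,0,-.017+z/1000]])[0].round(0).tolist() for y,z in [(56,20),(50,26),(44,28)]])
W=cv2.imread('pics/e_wrist.png');b,g,r=[W[...,i].astype(int) for i in range(3)];m=((g>r+8)&(g>b+12))
print('wrist cols 300.. step5 rows 160..')
for y in range(160,350,5): print(y,''.join('#' if v else '.' for v in m[y,300:640:5]))
E
```

```text
cols from 440, rows 268..
268 ............................................................
269 ............................###.............................
270 ............................###.............................
271 ...........................#.##.............................
272 ...........................####.............................
273 ...........................####.............................
274 ...........................####.............................
275 ............................###.............................
276 ............................##..............................
277 ............................###.............................
278 ...........................####.............................
279 ........................#######.............................
280 .....................##########.............................
281 ...................############.............................
282 ................##############..............................
283 ..............###########...................................
284 ..............#######.........
[... 3424 characters left out ...]
............#######................###..#..
305 ....##.................................##.##..................##....
310 ...##.................................######........................
315 ...##..................................#...##.......................
320 ...##...................................#..##.......................
325 ....................................................................
330 ....................................................................
335 ....................................................................
340 ....................................................................
345 ....................................................................
```

The handle sits about 18° round from the jaw line this time: the bow tip is at (455,284) against a predicted row of 269. I'll turn −0.326 rad and recheck.

Call:
carry_out(motion=[[[-0.001,-0.002,0],-0.14],[[-0.001,-0.002,0],-0.28],[[-0.001,-0.002,0],-0.326],[[-0.001,-0.002,0],-0.326],[[-0.001,-0.002,0],-0.326]])

```text
time: 28.85
position: [0.3915, -0.4172, 0.3567]
tool_rot: [2.7, 1.606, 0.001]
ft_force: [-0.1, -0.7, -2.5]
grip_width: 0.051
```

```bash
cat > e3.py <<'E'
from h import *
from scipy.spatial.transform import Rotation as R
T=grab('top');im=T['pixels'];s=get_state();p=np.array(s['position']);ax=R.from_rotvec(s['tool_rot']).as_matrix()[:,0];az=np.degrees(np.arctan2(ax[1],ax[0]));print(s['time'],p.round(4),az.round(1),np.round(s['ft_force'],2))
b,g,r=[im[...,i].astype(int) for i in range(3)]
m=((g>r+8)&(g>b+12))
for y in range(255,292): print(y,''.join('#' if v else '.' for v in m[y,440:500]))
for a in(70,75,80,85):
    e=np.array([np.cos(np.radians(a)),np.sin(np.radians(a)),0]);print(a,[proj(T,[p+(.055+y/1000)*e+[0,0,-.017+z/1000]])[0].round(0).tolist() for y,z in [(56,20),(50,26),(44,28)]])
    c=p+.0368*e+[0,0,.034]; print('  rim near edge',proj(T,[c+.039*np.array([-1,0,0]),c+.039*np.array([-.7,-.7,0])]).round(0).tolist())
E
python3 e3.py
```

```text
28.9 [ 0.3915 -0.4173  0.3567] 61.5 [-0.56 -0.78 -3.1 ]
255 ............................................................
256 ............................................................
257 ............................................................
258 ............................................................
259 ............................................................
260 ............................................................
261 ............................................................
262 ............................................................
263 ................................#...........................
264 ............................................................
265 ............................................................
266 ............................................................
267 ..........................###.#.............................
268 ..................#############.............................
269 ................###############.............................
270 ...............###############..............................
271 
[... 1064 characters left out ...]
....................................
288 ............................................................
289 ............................................................
290 ............................................................
291 ............................................................
70 [[456.0, 261.0], [459.0, 262.0], [462.0, 263.0]]
  rim near edge [[491.0, 288.0], [503.0, 283.0]]
75 [[455.0, 265.0], [458.0, 266.0], [461.0, 266.0]]
  rim near edge [[491.0, 289.0], [503.0, 284.0]]
80 [[454.0, 269.0], [457.0, 269.0], [460.0, 270.0]]
  rim near edge [[491.0, 291.0], [503.0, 285.0]]
85 [[454.0, 273.0], [457.0, 273.0], [460.0, 273.0]]
  rim near edge [[491.0, 292.0], [502.0, 287.0]]
```

Bow tip now at (455,270), matching the bar direction. Descending in front of the front right peg.

Call:
carry_out(motion=[[[0.0,0.001,-0.03],0],[[0.0,0.001,-0.07],0],[[0.0,0.001,-0.1],0],[[0.0,0.001,-0.114],0],[[0.0,0.001,-0.114],0],[[0.0,0.001,-0.114],0]])

```text
time: 29.5
position: [0.3917, -0.4173, 0.2439]
tool_rot: [2.7, 1.602, 0.0]
ft_force: [-0.4, 0.1, -2.2]
grip_width: 0.049
```

```bash
python3 e3.py; python3 lean.py; python3 - <<'E'
from h import *
T=grab('top')
c=np.array([.5388,-.2238,.215]);el=np.array([.1745,.9847,0]);ex=np.array([.9847,-.1745,0])
P=c-.13*el+[0,0,.011]
print('ball',proj(T,[P-.09*ex+[0,0,.0115]]),'dip',proj(T,[P-.052*ex]))
g=T['pixels'].max(2)
for y in range(255,276): print(y,' '.join('%3d'%v for v in g[y,440:470]))
E
```

```text
29.55 [ 0.3918 -0.4176  0.2444] 61.4 [-0.62  0.03 -1.55]
255 ............................................................
256 ............................................................
257 ............................................................
258 ............................................................
259 ............................................................
260 ............................................................
261 ............................................................
262 ............................................................
263 ............................................................
264 ............................................................
265 ............................................................
266 ............................................................
267 ............................................................
268 ............................................................
269 ............................................................
270 ............................................................
271
[... 4276 characters left out ...]
 131 134 131 115  86  70  64  55  47  47  52  51  54  69  62  54  56  53  53  54
271 157 158 153 138 111  99  97 101 103 103 105 108 108 101  98  88  81  69  53  53  55  55  63 107  94  65  56  55  51  50
272 136 137 130 108  89  92  96 100 105 107 111 115 115 112 111 105  95  69  44  49  53  57  57  73  71  59  53  52  52  54
273  90  92  90  85  91  95 102 104 110 117 121 124 125 121 119 115  96  65  37  42  48  52  54  54  57  56  54  53  56  54
274  83  83  81  81  91  99 104 107 111 116 120 125 126 130 125 115 100  62  25  29  41  44  53  53  56  55  54  54  56  56
275 151 149 136 110  97 105 112 114 105 102 120 164 193 194 166 128  98  60  28  16  29  31  37  49  51  55  55  53  54  52
```

Directly visible in the top view: ball at (452,266), bow at rows 271–275 with its outer end at column 444. So the ball faces the middle of the opening; threading with a 1.5 mm trim.

Call:
carry_out(motion=[[[0.0003,0.0015,0.0],0],[[0.01,-0.0003,0.0],0],[[0.02,-0.002,0.0],0],[[0.03,-0.0038,0.0],0],[[0.0405,-0.0056,0.0],0],[[0.0405,-0.0056,0.0],0],[[0.0405,-0.0056,0.0],0]])

```text
time: 30.35
position: [0.4316, -0.4224, 0.2422]
tool_rot: [-2.701, -1.603, 0.002]
ft_force: [-1.3, -0.1, -2.5]
grip_width: 0.05
```

```bash
python3 lean.py; python3 - <<'E'
from h import *
T=grab('top')
im=T['pixels'];b,g,r=[im[...,i].astype(int) for i in range(3)]
m=((g>r+8)&(g>b+12));k=im.max(2)<90
for y in range(246,276): print(y,''.join('#' if m[y,x] else ('o' if k[y,x] else '.') for x in range(436,476)))
E
```

```text
30.4 [ 0.4312 -0.4226  0.2424] 0.0518115683243017 [-0.35 -0.11 -3.19]
FR [(np.float64(-0.1), np.int64(18)), (np.float64(-0.11), np.int64(18)), (np.float64(-0.09), np.int64(19))] median 21
FL [(np.float64(0.08), np.int64(41)), (np.float64(0.09), np.int64(41)), (np.float64(0.1), np.int64(48))] median 148
RR [(np.float64(0.08), np.int64(21)), (np.float64(0.07), np.int64(21)), (np.float64(0.05), np.int64(24))] median 50
RL [(np.float64(0.09), np.int64(37)), (np.float64(0.1), np.int64(37)), (np.float64(0.08), np.int64(39))] median 114
246 ..................oo........oooooooooooo
247 ..................o........ooooooooooooo
248 ..................o........ooooooooooooo
249 ..................o.......oo.ooooooooooo
250 .................o.......ooooooooooooooo
251 .................o......oooooooooooooooo
252 ................oo.....ooooooooooooooooo
253 ................oo....oooooooooooooooooo
254 ................oo...ooooooooooooooooooo
255 ...............ooo..ooooooooo.oooooooooo
256 ............###########ooooooooooooooooo
257 .........#############oooooooooooooooooo
258 .........#############oooooooooooooooooo
259 .........#############oooooooooooooooooo
260 ..........o....oo......#oo##oooooooooooo
261 ................o......#####ooooo....ooo
262 ................o......######ooooo.....o
263 ...............oo......##o###ooooooo....
264 ...............oo......######ooooooooo..
265 ..............oooo......######oooooooooo
266 ..............oooo.......######ooooooooo
267 ..............oooo.......#######oooooooo
268 ...............oo.........#######ooooooo
269 ............................######oooooo
270 ..............................#####ooooo
271 .............................###o####ooo
272 ..............................####o#.###
273 ...o............................ooooo#oo
274 ...ooo.ooo......o..o...............ooooo
275 .......................o............oooo
```

Threaded: the bow (rows 256–259) crosses the peg and the ball shows on the near side (rows 265–268), with no contact force. Lowering.

Call:
carry_out(motion=[[[-0.0005,-0.003,-0.005],0],[[-0.001,-0.006,-0.01],0],[[-0.001,-0.006,-0.015],0],[[-0.001,-0.006,-0.018],0],[[-0.001,-0.006,-0.021],0],[[-0.001,-0.006,-0.024],0],[[-0.001,-0.006,-0.027],0],[[-0.001,-0.006,-0.027],0],[[-0.001,-0.006,-0.027],0]])

```text
time: 31.35
position: [0.4306, -0.4284, 0.2155]
tool_rot: [2.702, 1.603, -0.0]
ft_force: [1.5, 3.8, -1.7]
grip_width: 0.047
```

```bash
python3 lean.py
```

```text
31.4 [ 0.4307 -0.4284  0.2156] 0.05134728258060772 [ 0.74  3.1  -1.82]
FR [(np.float64(0.15), np.int64(14)), (np.float64(0.16), np.int64(14)), (np.float64(0.14), np.int64(16))] median 24
FL [(np.float64(0.04), np.int64(40)), (np.float64(0.05), np.int64(40)), (np.float64(0.06), np.int64(42))] median 136
RR [(np.float64(0.02), np.int64(23)), (np.float64(0.04), np.int64(23)), (np.float64(0.03), np.int64(23))] median 50
RL [(np.float64(0.05), np.int64(36)), (np.float64(0.06), np.int64(36)), (np.float64(0.04), np.int64(39))] median 116
```

Call:
carry_out(motion=[[[0.0003,0.0015,0.0],0],[[0.0003,0.0015,0.0],0],[[0.0003,0.0015,-0.003],0],[[0.0003,0.0015,-0.006],0],[[0.0003,0.0015,-0.01],0],[[0.0003,0.0015,-0.014],0],[[0.0003,0.0018,-0.018],0],[[0.0003,0.002,-0.022],0],[[0.0003,0.002,-0.022],0]], squeeze=3)

```text
time: 32.3
position: [0.4307, -0.4262, 0.193]
tool_rot: [-2.702, -1.603, 0.001]
ft_force: [-0.3, 0.2, -0.1]
grip_width: 0.087
```

```bash
python3 lean.py
```

```text
32.35 [ 0.4308 -0.4263  0.1934] 0.08748397795503716 [-0.61  0.28 -0.06]
FR [(np.float64(0.15), np.int64(9)), (np.float64(0.14), np.int64(9)), (np.float64(0.13), np.int64(9))] median 12
FL [(np.float64(0.02), np.int64(40)), (np.float64(0.03), np.int64(40)), (np.float64(0.01), np.int64(40))] median 138
RR [(np.float64(-0.01), np.int64(22)), (np.float64(0.0), np.int64(22)), (np.float64(0.01), np.int64(22))] median 49
RL [(np.float64(0.01), np.int64(37)), (np.float64(0.02), np.int64(37)), (np.float64(0.0), np.int64(37))] median 119
```

Lean is about 0.01; continuing the swing down a little further, then release.

Call:
carry_out(motion=[[[0.0003,0.001,-0.004],0],[[0.0005,0.002,-0.008],0],[[0.0007,0.003,-0.012],0],[[0.0008,0.004,-0.016],0],[[0.0008,0.004,-0.016],0]])

```text
time: 32.85
position: [0.4315, -0.4221, 0.1769]
tool_rot: [-2.701, -1.603, 0.001]
ft_force: [-0.1, -1.1, 0.8]
grip_width: 0.149
```

Call:
carry_out(motion=[[[0,0,0],0],[[0,0,0],0],[[0,0,0],0],[[0,0,0],0],[[0,0,0],0],[[0,0,0],0],[[0,0,0],0]], grip=-0.2)

```text
time: 33.55
position: [0.4318, -0.4222, 0.1776]
tool_rot: [-2.702, -1.603, -0.0]
ft_force: [0.2, -0.1, -0.4]
grip_width: 0.588
```

Call:
carry_out(motion=[[[0,0,0.008],0],[[0,0,0.02],0],[[0,0,0.04],0],[[0,0,0.08],0],[[0,0,0.12],0],[[0,0,0.16],0],[[0,0,0.2],0],[[0,0,0.2],0]])

```text
time: 34.35
position: [0.4324, -0.4245, 0.3844]
tool_rot: [2.694, 1.598, 0.004]
ft_force: [0.6, -0.0, 0.3]
grip_width: 0.6
```

Call:
carry_out(motion=[[[0.04,-0.2,0.03],0],[[0.04,-0.2,0.03],0],[[0.04,-0.2,0.03],0],[[0.04,-0.2,0.03],0],[[0.04,-0.2,0.03],0],[[0.04,-0.2,0.03],0],[[0.04,-0.2,0.03],0]])

```text
time: 35.05
position: [0.4717, -0.6219, 0.4078]
tool_rot: [-2.702, -1.603, 0.0]
ft_force: [-0.1, 0.3, 0.8]
grip_width: 0.601
```

```bash
python3 lean.py;  python3 - <<'E'
from h import *
a=grab('side')['pixels'];b=grab('top')['pixels']
a=cv2.resize(a[200:370,250:410],(376,400),interpolation=cv2.INTER_CUBIC)
b=cv2.resize(b[160:285,340:470],(416,400),interpolation=cv2.INTER_CUBIC)
cv2.imwrite('pics/fin.png',np.hstack([a,b]))
E
```

```text
35.1 [ 0.4724 -0.621   0.4087] 0.601753756031578 [-0.89  0.91 -0.56]
FR [(np.float64(-0.04), np.int64(19)), (np.float64(-0.03), np.int64(19)), (np.float64(-0.01), np.int64(19))] median 21
FL [(np.float64(0.16), np.int64(32)), (np.float64(0.14), np.int64(41)), (np.float64(0.15), np.int64(41))] median 64
RR [(np.float64(-0.01), np.int64(25)), (np.float64(-0.03), np.int64(26)), (np.float64(-0.02), np.int64(26))] median 57
RL [(np.float64(-0.01), np.int64(39)), (np.float64(-0.02), np.int64(39)), (np.float64(0.01), np.int64(43))] median 128
```

View pics/fin.png

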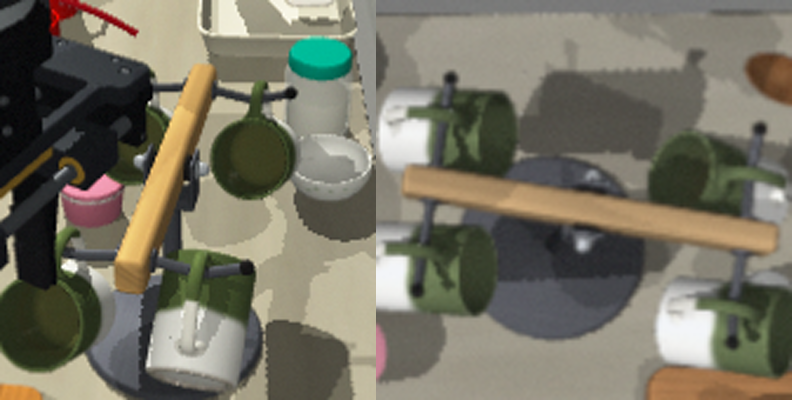

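All four mugs hang with their handles on top and the bar is level; the gripper is clear. A quick bystander pixel check and a still-bar check, then hand in.

Call:
carry_out(motion=[[[0,-0.05,0.02],0],[[0,-0.05,0.02],0],[[0,-0.05,0.02],0],[[0,-0.05,0.02],0],[[0,-0.05,0.02],0],[[0,-0.05,0.02],0],[[0,-0.05,0.02],0],[[0,-0.05,0.02],0],[[0,-0.05,0.02],0],[[0,-0.05,0.02],0]])

```text
time: 36.2
position: [0.4685, -0.6672, 0.4225]
tool_rot: [2.695, 1.599, 0.0]
ft_force: [-0.5, -1.4, 0.2]
grip_width: 0.601
```

```bash
python3 lean.py; python3 - <<'E'
from h import *
import pickle
D=pickle.load(open('d0.pkl','rb'))
S=grab('side')['pixels'].astype(int);T=grab('top')['pixels'].astype(int)
def cen(im,f,box):
    x0,y0,x1,y1=box;a=im[y0:y1,x0:x1];m=f(a[...,0],a[...,1],a[...,2]);ys,xs=np.nonzero(m);return (xs.mean()+x0).round(1),(ys.mean()+y0).round(1),len(xs)
teal=lambda b,g,r:(g>r+60)&(b>r+40); pink=lambda b,g,r:(r>g+50)&(b>g+10); wh=lambda b,g,r:(r>185)&(b>170)
for n,f,k,box in [('teal',teal,'top',(250,160,295,205)),('pink',pink,'top',(305,245,355,295)),('white side',wh,'side',(272,375,312,412)),('white top',wh,'top',(450,240,478,264))]:
    now=S if k=='side' else T
    print(n,cen(D[k]['pixels'].astype(int),f,box),cen(now,f,box))
E
```

```text
36.25 [ 0.4685 -0.6673  0.4225] 0.6022009248323714 [-0.82  0.43 -0.15]
FR [(np.float64(-0.06), np.int64(15)), (np.float64(-0.05), np.int64(15)), (np.float64(-0.07), np.int64(15))] median 39
FL [(np.float64(-0.01), np.int64(48)), (np.float64(0.0), np.int64(48)), (np.float64(0.01), np.int64(56))] median 114
RR [(np.float64(-0.01), np.int64(27)), (np.float64(-0.03), np.int64(29)), (np.float64(-0.02), np.int64(29))] median 60
RL [(np.float64(-0.01), np.int64(44)), (np.float64(-0.02), np.int64(44)), (np.float64(0.01), np.int64(47))] median 134
teal (np.float64(268.2), np.float64(177.0), 502) (np.float64(268.2), np.float64(176.9), 503)
pink (np.float64(328.4), np.float64(264.4), 310) (np.float64(328.7), np.float64(269.6), 547)
white side (np.float64(291.4), np.float64(389.5), 318) (np.float64(284.6), np.float64(390.6), 182)
white top (np.float64(462.7), np.float64(251.4), 148) (np.float64(nan), np.float64(nan), 0)<stdin>:6: RuntimeWarning: Mean of empty slice.
  ret = ret.dtype.type(ret / rcount)
```

```bash
python3 -c "
from bench import ticket
print(ticket.close_job())"
```

```text
the job is handed in; nothing more can be done
None
```

I hung the three loose mugs on the rear left, front left and front right pegs, in that order, and left the fourth on the rear right. The job was handed in at about 36 s. I pinched each mug by its rim wall opposite the handle, threaded it upright onto its peg, then let it swing down gently.

**Bar:** the lean read about 0 after the first mug, +0.085 rad after the second and about −0.01 at the end. It never read above +0.09 after a move. While lowering the first mug I pressed about 2 N, and a check read 0.08–0.09 on one ball. Later mugs were lowered at 3 N squeeze, watching the lean.

**Last picture:** it shows all four mugs hanging with their handles on top and the gripper clear. In the top view the two front handles sit about 8–12 mm from the dip.

**Bystanders:** the teal jar did not move. The pink tub's centre reads 5 px off, which I put down to a changed shadow, since its visible area also changed.

**Checks that failed or disagreed:**
- **White-lidded jar:** I could not confirm it. It is hidden in the top view, and its partly seen centre in the side view is 7 px off. I felt no contact force near it.
- **Front right ball:** in the last lean check this ball read about −0.06 rad, but its view was blocked; the other three balls read about −0.01.
- **Handle angles:** the top and wrist views disagreed by about 6° on the second mug. Each mug also turned 6–18° in the grip, which I corrected before threading.

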